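Sort capped tubes into a carrier and lock its lid with quarter-turn studs

ROBOT

A 6-joint arm with a two-finger parallel gripper is mounted at the origin on a cart in front of the work surface, level with it; the furniture and walls round the work are solid. World frame = base frame: x ahead of the robot, y to its left, z up, the work surface at z = 0. Lengths are in m, angles in rad, forces in N, time in s.
With the tool pointing down it reaches from about 0.3 to 0.875 m from the base axis. Payload 6.4 kg.
Tool frame: the origin (TCP) lies at the very end of the fingers, on their centre line; the grasp point (between the pads) lies 19 mm behind it; z points along the fingers, y is the line along which they close (so a half turn about z gives the same grasp; the last joint's range is limited). The gripper opens to 85 mm and grips with 20 to 120 N. Pads are 22 mm wide; open, the fingers measure 114 mm over their backs; the gripper's body (76 mm by 85 mm) begins 54 mm behind the grasp point. The pads swing forward as they close: fully open they stand 13 mm farther back than shut.
Start: joints at [1, 0.181, 1.607, -0, 1.354, -0.206], TCP at [0.205, 0.537, 0.192] pointing down, gripper open.
Joint ranges: [-2.99, 2.99], [-0.89, 2.07], [0.3, 2.58], [-1.14, 4.28], [0, 2.63], [-3.12, 3.12]. Speed limits (rad/s): [2.57, 2.57, 3.01, 3.14, 3.14, 3.14].

INTERFACE

Orientations are given as a unit quaternion [w, x, y, z].
In Python, from bench import ctrl gives the robot as it stands.
- The arm moves only by the tool jog_arm, never from a script. Its argument "series" is a list that holds one entry, the list of rows, each a list of 7 numbers: the shift along the tool's x, y, z in mm, then the turn, a rotation vector about the tool's x, y, z in rad, then the finger opening in mm, from 0 to 85.4. In form: [[[tx, ty, tz, rx, ry, rz, gripper], ...]]. A call has exactly 10 rows; each row shifts and turns the commanded pose from where the row before left it, along the tool's axes as they then stand; what a row does not reach is not made up. A row lasts 1/10 s, in which the tool goes at most 50 mm and 8.59 degrees, less where a joint would pass 70% of its speed; a pose out of reach is approached as far as the arm can. A call with a gripper value outside its range is refused whole. The fingers move at their own pace and stop on an object; the grip force is fixed at half the most. Time passes only in rows, so rows that do not move let the fingers close, or fill a call up. It gives the time, the measured TCP pose, the force, the opening and the grip force at its end, in the units of the state.
- ctrl.get_obs(): the state, without advancing time (a new reading comes with each control period).
- ctrl.camera(name): name is "scene" or "top"; returns a dict with "frame" (480x640x3 uint8, blue, green, red), "z_map" (480x640 float32, m along the optical axis (not along the pixel's ray), 0 where there is no reading), "fx", "fy", "cx", "cy" (pixels), "k1" (the pictures are not rectified: a ray, as slopes to the right and down, at radius r is drawn at 1 + k1 r^2 times it, then the intrinsics apply), "xyz" and "rotation" of the camera in the world. Camera axes: x right, y down, z forward; pixel columns grow to the right and rows downward; lengths in m; the calibration is good to about 2 mm. A picture is of the moment at which its call begins.
- ctrl.hand_in(): hands the job in; it is judged then, once.
The state is a dict: "time_s": time; "q": joint angles; "dq": joint speeds; "joint_efforts": joint torques, N m; "eef_pos": TCP position; "eef_rot": TCP orientation; "wrist_force": force on the tool from outside, world axes, zero at the start; "torque": the same for the moment, N m; "opening": opening from 0.0 (shut) to 1.0 (fully open); "grasp_force": force on a finger pad.
Only numpy, scipy, OpenCV 4.12 (cv2) and the standard library are available. Lean on these libraries where they do the work, as an engineer would, in place of code of your own. Each camera call takes 0.05 s, during which the arm holds its last target. There are 200 camera calls.

TASK

Pack the sample carrier: lay every sample tube on the bench inside the carrier's bin of its own cap colour, blue or orange. Then shut the lid fully and lock it with both red quarter-turn studs, pushing each one in and turning it clockwise a quarter turn until it locks and stays. Do not shift the timer or the rubber bulb.

Things in the scene. Friction and masses are not known exactly. Their poses are not given: they have to be found in the camera images.
- carrier: grey sample carrier fixed to the bench, 298 mm (y) wide, walls 90 mm high, holding the two coloured bins; origin on the bench under the middle between the bins, which stand at y = +73 and -73 mm, x = 0. x points away from the robot to the lid's hinge side; walls at x = +-72 mm; in front (x -118 to -72 mm) is a strike rail with top at 82 mm with two slots for the studs
- bin_blue: blue open bin standing fixed in the carrier, one of two side by side along the carrier's y; which side it is on varies. Outside 134 (x) x 140 (y) x 78 mm (z), walls and floor 2 mm. Origin: middle of its underside, 4 mm above the bench; x, y as the carrier's. Room for two tubes side by side on the floor lying along x and more on top of them
- bin_orange: orange open bin standing fixed in the carrier, one of two side by side along the carrier's y; which side it is on varies. Outside 134 (x) x 140 (y) x 78 mm (z), walls and floor 2 mm. Origin: middle of its underside, 4 mm above the bench; x, y as the carrier's. Room for two tubes side by side on the floor lying along x and more on top of them
- lid (a joint): white lid of the carrier, hinged along its far edge (carrier x = +72 mm, height 90 mm): 0 shut, about 1.7 to 1.9 standing open, rad. A stiff hinge (0.6 N m): it stays where it is left and must be pushed down all the way
- lid_hinge (a point): middle of the hinge line, on the lid's underside; when the lid is shut the axes are the carrier's; the lid reaches 190 mm along -x of this frame, is 298 mm wide and 6 mm thick (z 0 to 6 mm)
- lid_edge (a point): middle of the free edge of the lid, on its outer (when shut, top) face, 185 mm from the hinge line; z points out of that face; between the studs, clear to push on
- stud_l (a point): centre of the top of the red wing of the left stud, at carrier x = -95, y = +95, z = 134 mm with the lid shut and the stud out; z points out of the lid. Wing 12 mm thick, 20 mm tall, 38 mm long along this frame's x. 20 mm below this point is the top of a steel disc (46 mm across, 4 mm thick) that turns with the wing and may be pushed with the fingertips
- stud_r (a point): centre of the top of the red wing of the right stud, at carrier x = -95, y = -95, z = 134 mm with the lid shut and the stud out; z points out of the lid. Wing 12 mm thick, 20 mm tall, 38 mm long along this frame's x. 20 mm below this point is the top of a steel disc (46 mm across, 4 mm thick) that turns with the wing and may be pushed with the fingertips
- push_l (a joint): how far the left stud is pushed in, m: 0 sprung out, 0.013 at its stop; spring 4 N at rest, 10 N at the stop. Its cross pin goes through the rail only with the lid shut and the wing within about 8 degrees of unlocked; it must be in by 0.0115 or more to turn; locked, it springs back to about 0.0095 and is held there
- turn_l (a joint): turn of the left stud, rad, clockwise seen from outside (above) positive: 0 unlocked (wing along the carrier's x), 1.57 at its stop, locked (wing along the carrier's y). Turns with little friction and stays where it is left
- push_r (a joint): how far the right stud is pushed in, m: 0 sprung out, 0.013 at its stop; spring 4 N at rest, 10 N at the stop. Its cross pin goes through the rail only with the lid shut and the wing within about 8 degrees of unlocked; it must be in by 0.0115 or more to turn; locked, it springs back to about 0.0095 and is held there
- turn_r (a joint): turn of the right stud, rad, clockwise seen from outside (above) positive: 0 unlocked (wing along the carrier's x), 1.57 at its stop, locked (wing along the carrier's y). Turns with little friction and stays where it is left
- tube_blue_1: clear-white sample tube with a blue screw cap, lying on its side, 112 mm long, 33 mm thick; its collider is a box 32 x 112 x 32 mm, so it does not roll. Origin: middle of its underside as it lies; y runs along the tube, z up (tube centre line at z = 16 mm). 35 g. Three exist, only some are present; an absent one reads None
- tube_blue_2: clear-white sample tube with a blue screw cap, lying on its side, 112 mm long, 33 mm thick; its collider is a box 32 x 112 x 32 mm, so it does not roll. Origin: middle of its underside as it lies; y runs along the tube, z up (tube centre line at z = 16 mm). 35 g. Three exist, only some are present; an absent one reads None
- tube_blue_3: clear-white sample tube with a blue screw cap, lying on its side, 112 mm long, 33 mm thick; its collider is a box 32 x 112 x 32 mm, so it does not roll. Origin: middle of its underside as it lies; y runs along the tube, z up (tube centre line at z = 16 mm). 35 g. Three exist, only some are present; an absent one reads None
- tube_orange_1: clear-white sample tube with an orange screw cap, lying on its side, 112 mm long, 33 mm thick; its collider is a box 32 x 112 x 32 mm, so it does not roll. Origin: middle of its underside as it lies; y runs along the tube, z up (tube centre line at z = 16 mm). 35 g. Three exist, only some are present; an absent one reads None
- tube_orange_2: clear-white sample tube with an orange screw cap, lying on its side, 112 mm long, 33 mm thick; its collider is a box 32 x 112 x 32 mm, so it does not roll. Origin: middle of its underside as it lies; y runs along the tube, z up (tube centre line at z = 16 mm). 35 g. Three exist, only some are present; an absent one reads None
- tube_orange_3: clear-white sample tube with an orange screw cap, lying on its side, 112 mm long, 33 mm thick; its collider is a box 32 x 112 x 32 mm, so it does not roll. Origin: middle of its underside as it lies; y runs along the tube, z up (tube centre line at z = 16 mm). 35 g. Three exist, only some are present; an absent one reads None
- bench_timer: bystander, leave alone: small white bench timer, 64x64x19 mm; origin under its middle
- pipet_bulb: bystander, leave alone: red rubber pipetting bulb lying flat, 48x81x48 mm; origin under its middle
Mind the look-alikes: they are no part of the job. Leave any turquoise look-alike of the tube_blue_2 alone.

How it is judged:
On the way, in this order (a step that is already met when the one before it is completed fails the run):
1. every tube present is in the bin of its cap colour, the lid still open (x of tube_blue_1 in the frame of bin_blue between -0.05 and 0.05 m and y of tube_blue_1 in the frame of bin_blue between -0.06 and 0.06 m and z of tube_blue_1 in the frame of bin_blue between -0.01 and 0.05 m and x of tube_blue_2 in the frame of bin_blue between -0.05 and 0.05 m and y of tube_blue_2 in the frame of bin_blue between -0.06 and 0.06 m and z of tube_blue_2 in the frame of bin_blue between -0.01 and 0.05 m and x of tube_blue_3 in the frame of bin_blue between -0.05 and 0.05 m and y of tube_blue_3 in the frame of bin_blue between -0.06 and 0.06 m and z of tube_blue_3 in the frame of bin_blue between -0.01 and 0.05 m and x of tube_orange_1 in the frame of bin_orange between -0.05 and 0.05 m and y of tube_orange_1 in the frame of bin_orange between -0.06 and 0.06 m and z of tube_orange_1 in the frame of bin_orange between -0.01 and 0.05 m and x of tube_orange_2 in the frame of bin_orange between -0.05 and 0.05 m and y of tube_orange_2 in the frame of bin_orange between -0.06 and 0.06 m and z of tube_orange_2 in the frame of bin_orange between -0.01 and 0.05 m and x of tube_orange_3 in the frame of bin_orange between -0.05 and 0.05 m and y of tube_orange_3 in the frame of bin_orange between -0.06 and 0.06 m and z of tube_orange_3 in the frame of bin_orange between -0.01 and 0.05 m and value of joint lid above 0.5 rad), for 0.2 s.
2. the lid is shut (value of joint lid below 0.03 rad and x of tube_blue_1 in the frame of bin_blue between -0.05 and 0.05 m and y of tube_blue_1 in the frame of bin_blue between -0.06 and 0.06 m and z of tube_blue_1 in the frame of bin_blue between -0.01 and 0.05 m and x of tube_blue_2 in the frame of bin_blue between -0.05 and 0.05 m and y of tube_blue_2 in the frame of bin_blue between -0.06 and 0.06 m and z of tube_blue_2 in the frame of bin_blue between -0.01 and 0.05 m and x of tube_blue_3 in the frame of bin_blue between -0.05 and 0.05 m and y of tube_blue_3 in the frame of bin_blue between -0.06 and 0.06 m and z of tube_blue_3 in the frame of bin_blue between -0.01 and 0.05 m and x of tube_orange_1 in the frame of bin_orange between -0.05 and 0.05 m and y of tube_orange_1 in the frame of bin_orange between -0.06 and 0.06 m and z of tube_orange_1 in the frame of bin_orange between -0.01 and 0.05 m and x of tube_orange_2 in the frame of bin_orange between -0.05 and 0.05 m and y of tube_orange_2 in the frame of bin_orange between -0.06 and 0.06 m and z of tube_orange_2 in the frame of bin_orange between -0.01 and 0.05 m and x of tube_orange_3 in the frame of bin_orange between -0.05 and 0.05 m and y of tube_orange_3 in the frame of bin_orange between -0.06 and 0.06 m and z of tube_orange_3 in the frame of bin_orange between -0.01 and 0.05 m), for 0.2 s.
3. both studs are pushed in and turned until locked (value of joint each of turn_l, turn_r above 1.4 rad and value of joint push_l between 0.0075 and 0.0112 m and value of joint push_r between 0.0075 and 0.0112 m and value of joint lid below 0.03 rad), for 0.2 s.
At the end, for the whole second after the job is handed in: every tube present is in the bin of its cap colour (origin within 50 mm in x and 60 mm in y of the bin's middle, less than 50 mm above its underside), the lid within 0.03 rad of shut, both studs turned past 1.40 rad and sprung back to between 7.5 and 11.2 mm in (held by the rail) (all of step 3 and x of tube_blue_1 in the frame of bin_blue between -0.05 and 0.05 m and y of tube_blue_1 in the frame of bin_blue between -0.06 and 0.06 m and z of tube_blue_1 in the frame of bin_blue between -0.01 and 0.05 m and x of tube_blue_2 in the frame of bin_blue between -0.05 and 0.05 m and y of tube_blue_2 in the frame of bin_blue between -0.06 and 0.06 m and z of tube_blue_2 in the frame of bin_blue between -0.01 and 0.05 m and x of tube_blue_3 in the frame of bin_blue between -0.05 and 0.05 m and y of tube_blue_3 in the frame of bin_blue between -0.06 and 0.06 m and z of tube_blue_3 in the frame of bin_blue between -0.01 and 0.05 m and x of tube_orange_1 in the frame of bin_orange between -0.05 and 0.05 m and y of tube_orange_1 in the frame of bin_orange between -0.06 and 0.06 m and z of tube_orange_1 in the frame of bin_orange between -0.01 and 0.05 m and x of tube_orange_2 in the frame of bin_orange between -0.05 and 0.05 m and y of tube_orange_2 in the frame of bin_orange between -0.06 and 0.06 m and z of tube_orange_2 in the frame of bin_orange between -0.01 and 0.05 m and x of tube_orange_3 in the frame of bin_orange between -0.05 and 0.05 m and y of tube_orange_3 in the frame of bin_orange between -0.06 and 0.06 m and z of tube_orange_3 in the frame of bin_orange between -0.01 and 0.05 m); the robot touches nothing.
It fails at once if the timer or the rubber bulb is shifted by more than 40 mm (distance of any of bench_timer, pipet_bulb from where it was at the start of the episode above 0.04 m).
Of tube_blue_1, tube_orange_1, tube_blue_2, tube_orange_2, tube_blue_3, tube_orange_3 only 3 to 5 are there at a start; the rules pass over those that are not, and their reading is None.
At some moment in a run one of tube_blue_1, tube_orange_1, tube_blue_2, tube_orange_2, tube_blue_3, tube_orange_3 may be knocked a few centimetres aside while the robot is not near it.
Once in a run the grip may slacken for a moment while it holds something.
It also fails if it takes over 210 s, if anything falls off the work surface, if the arm or the gripper's body presses on something with over 40 N, if the wrist force passes 120 N, or if a joint passes its speed limit or range.

## Working session

There is one attempt and no reset: what is moved stays moved. The work goes in short steps, Python scripts to look and compute and a tool call to move; the robot and the scene stay as the last step left them, time stands still between calls to the robot, and variables do not carry over. Pictures are saved under pics/ and viewed, at most 14 in all, crops included, and the job is handed in when it is done.

Besides the shell and the picture viewer there is one more tool, called after "Request:" in YAML: its name, and indented under it one key for each argument. jog_arm: Moves the arm, as the interface text tells. Its arguments: {"type":"object","properties":{"series":{"type":"array"}},"required":["series"]}

```bash
ls; mkdir -p pics; python3 - <<'E'
from bench import ctrl
import cv2,numpy as np
o=ctrl.get_obs();print(o['time_s'],o['eef_pos'],o['eef_rot'],o['opening'])
for n in("scene","top"):
    c=ctrl.camera(n);cv2.imwrite(f"pics/{n}0.png",c['frame']);np.savez(f"{n}0.npz",**c)
    print(n,[c[k] for k in("fx","fy","cx","cy","k1")],c['xyz'],np.round(c['rotation'],3).tolist())
E
```

```text
pics
0.0 [0.20477475 0.53661444 0.19137419] [-3.27280116e-04  1.81394612e-01  9.83409981e-01 -8.35154459e-04] 0.9988542772927856
scene [476.8214628357707, 476.8214628357707, 320.05584938551704, 241.24859925755416, 0.022166720740473107] [-0.02171597 -0.95872265  0.80044432] [-0.471, 0.837, -0.243, 0.132]
top [501.6243944010835, 501.6243944010835, 311.0975103087522, 241.20554184842442, -0.041269110476448295] [0.47680021 0.04774869 1.28256602] [-0.028, 0.707, -0.705, 0.043]
```

View pics/top0.png

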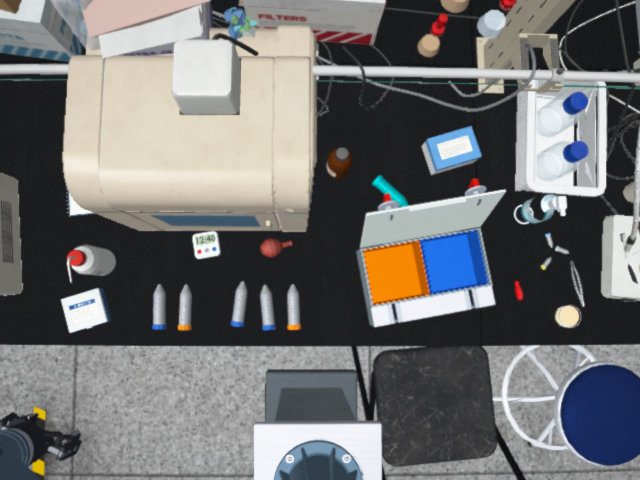

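View pics/scene0.png

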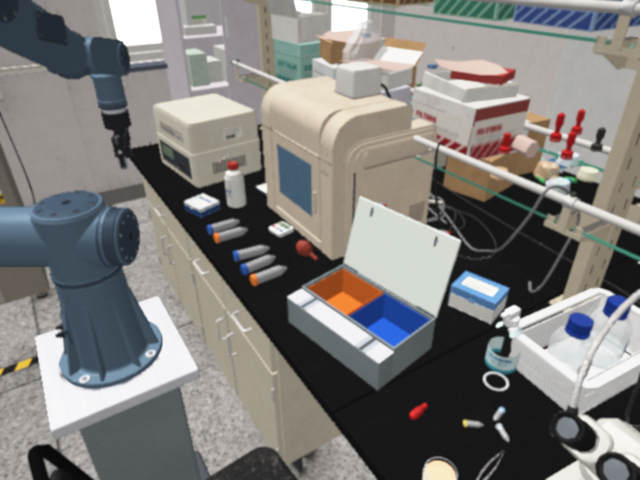

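The top view shows five real tubes in a row. Their caps are at row ~325: blue at column 158, orange 184, blue 238, blue 267, orange 293. The turquoise look-alike lies behind the lid at (390,190) and doesn't match the clear-white body or blue cap, so I'll leave it alone. The carrier is at about (427,270), with the orange bin left (+y) and the blue bin right (-y). The timer is at (206,245) and the bulb at (272,248).

```bash
cat > h.py <<'E'
import numpy as np,cv2
from scipy.spatial.transform import Rotation as R
def Rm(c):
    r=np.array(c['rotation']); return r if r.shape==(3,3) else R.from_quat(r,scalar_first=True).as_matrix()
def rays(c,uv):
    K=np.array([[c['fx'],0,c['cx']],[0,c['fy'],c['cy']],[0,0,1]],float)
    p=cv2.undistortPoints(np.asarray(uv,float).reshape(-1,1,2),K,np.array([float(c['k1']),0,0,0]))[:,0]
    return np.c_[p,np.ones(len(p))]
def plane(c,uv,z):
    d=rays(c,uv)@Rm(c).T; t=(z-c['xyz'][2])/d[:,2]; return c['xyz']+t[:,None]*d
def cloud(c):
    v,u=np.mgrid[:480,:640]; d=rays(c,np.c_[u.ravel(),v.ravel()])*c['z_map'].reshape(-1,1)
    return (d@Rm(c).T+c['xyz']).reshape(480,640,3)
def tubes(c,show=True):
    P=cloud(c);f=c['frame']; hsv=cv2.cvtColor(f,cv2.COLOR_BGR2HSV)
    m=((P[...,2]>.012)&(P[...,2]<.05)&(P[...,0]>.24)&(P[...,0]<.5)&(P[...,1]>.0)&(P[...,1]<.62)).astype(np.uint8)
    n,l,s,_=cv2.connectedComponentsWithStats(m); out=[]
    for i in range(1,n):
        if s[i,4]<150: continue
        k=l==i; v,u=np.nonzero(k); q=plane(c,np.c_[u,v],.02)
        (cx,cy),wh,a=cv2.minAreaRect((q[:,:2]*1000).astype(np.float32))
        e=np.cov(q[:,:2].T); w,V=np.linalg.eigh(e); ax=V[:,1]*np.sign(V[0,1])
        h=hsv[k]; sat=h[h[:,1]>150]
        col=('blue' if np.median(sat[:,0])>90 else 'warm') if len(sat) else '-'
        out.append((cx,cy,np.arctan2(ax[1],ax[0]),wh,col))
        if show: print(np.round((cx,cy),1),np.round(wh,0),'axis',round(float(out[-1][2]),3),col,len(sat),s[i,4],'zmax',np.percentile(P[k][:,2],95).round(3))
    return out
E
python3 - <<'E'
from h import *
for n in("top","scene"):
    c=dict(np.load(n+"0.npz")); P=cloud(c); print(n)
    if n=="top": tubes(c)
    hsv=cv2.cvtColor(c['frame'],cv2.COLOR_BGR2HSV)
    reg=(P[...,0]>.2)&(P[...,0]<.7)&(P[...,1]<.05)&(P[...,1]>-.55)
    m=reg&(P[...,2]>.075)&(P[...,2]<.097); q=P[m][:,:2]
    print('carr rect mm',cv2.minAreaRect((q*1000).astype(np.float32)), cv2.boxPoints(cv2.minAreaRect((q*1000).astype(np.float32))).round().tolist(),np.percentile(P[m][:,2],[10,50,90]))
    sat=hsv[...,1]>150
    for nm,mm in(('or',sat&(hsv[...,0]<22)),('bl',sat&(hsv[...,0]>100)&(hsv[...,0]<125))):
        for zl,zh in((0,.02),(.06,.09)):
            k=reg&mm&(P[...,2]>zl)&(P[...,2]<zh)&(P[...,0]<.46); 
            if k.sum()>30: print(nm,zl,k.sum(),cv2.minAreaRect((P[k][:,:2]*1000).astype(np.float32)))
    k=reg&(P[...,2]>.11)&(hsv[...,1]<60)&(P[...,2]<.3); l=P[k]; 
    l=l[(l[:,0]<.65)]; ce=np.median(l,0)
    for _ in range(4):
        U=np.linalg.svd(l-l.mean(0),full_matrices=False)[2]; d=abs((l-l.mean(0))@U[2]); l=l[d<max(.004,np.median(d)*2)]
    print('lid n',U[2],len(l),l.min(0),l.max(0))
    r=sat&((hsv[...,0]<6)|(hsv[...,0]>174))&reg&(P[...,2]>.1); print('red',r.sum())
    nn,L,s,ct=cv2.connectedComponentsWithStats(r.astype(np.uint8))
    for i in range(1,nn):
        if s[i,4]>5: print(ct[i],s[i,4],np.median(P[L==i],0))
E
```

```text
top
[444.4 198.2] [ 31. 109.] axis -0.123 blue 54 483 zmax 0.034
[439.8 399.8] [109.  32.] axis 0.023 blue 55 500 zmax 0.034
[437.7 334.1] [ 30. 109.] axis -0.026 warm 54 496 zmax 0.034
[437.7 128.5] [112.  30.] axis 0.103 blue 55 489 zmax 0.033
[438.6  62.2] [109.  30.] axis 0.036 warm 64 489 zmax 0.033
[430.  583.4] [ 93. 105.] axis -0.808 blue 23 1365 zmax 0.038
carr rect mm ((546.989501953125, -249.78616333007812), (301.2912902832031, 594.2169189453125), 0.44297027587890625) [[394.0, 46.0], [399.0, -548.0], [700.0, -546.0], [695.0, 48.0]] [0.07841002 0.08219414 0.09037655]
or 0 56 ((430.6966857910156, -68.56311798095703), (14.59040355682373, 249.93675231933594), 16.15547752380371)
lid n [-0.94649331 -0.16969428  0.27450733] 2468 [ 0.59233491 -0.38464218  0.11005666] [ 0.64999094 -0.08729679  0.27579684]
red 52
[475.         185.28571429] 7 [ 0.69960096 -0.3190387   0.25919606]
[386.525 197.4  ] 40 [ 0.67246347 -0.13161899  0.25775816]
scene
carr rect mm ((547.3264770507812, -250.94943237304688), (301.36114501953125, 599.5217895507812), 0.40161803364753723) [[395.0, 48.0], [399.0, -552.0], [700.0, -550.0], [696.0, 50.0]] [0.07830291 0.08200128 0.09058096]
lid n [ 0.95013307  0.15926684 -0.26810672] 3793 [ 0.60263663 -0.39067314  0.11003239] [ 0.64999568 -0.08853305  0.27334683]
red 0
```

```bash
python3 - <<'E'
from h import *
for n in("top","scene"):
    c=dict(np.load(n+"0.npz")); P=cloud(c); print(n)
    hsv=cv2.cvtColor(c['frame'],cv2.COLOR_BGR2HSV)
    reg=(P[...,0]>.38)&(P[...,0]<.64)&(P[...,1]<.0)&(P[...,1]>-.48)
    yaw=.172; A=np.array([[np.cos(yaw),np.sin(yaw)],[-np.sin(yaw),np.cos(yaw)]])
    for nm,zl,zh in(('wall',.086,.094),('rail',.079,.0855)):
        m=(reg&(P[...,2]>zl)&(P[...,2]<zh)).astype(np.uint8)
        q=P[m>0][:,:2]*1000; r=cv2.minAreaRect(q.astype(np.float32)); print(nm,m.sum(),r)
        t=q@A.T; print(' carrier-axes extents',np.percentile(t,[.3,50,99.7],axis=0).round(1).tolist())
    sat=hsv[...,1]>150
    for nm,mm in(('or',sat&(hsv[...,0]<22)),('bl',sat&(hsv[...,0]>100)&(hsv[...,0]<125))):
        for zl,zh in((-.01,.015),(.015,.095)):
            k=reg&mm&(P[...,2]>zl)&(P[...,2]<zh)
            if k.sum()>30: t=P[k][:,:2]@A.T*1000;print(nm,zl,k.sum(),np.percentile(t,[.5,50,99.5],axis=0).round(1).tolist(),np.percentile(P[k][:,2],[5,50,95]).round(3))
E
```

```text
top
wall 804 ((515.8236083984375, -259.0459899902344), (191.88821411132812, 299.3872985839844), 10.585716247558594)
 carrier-axes extents [[371.0, -492.7], [484.5, -345.4], [559.6, -194.7]]
rail 2211 ((513.4431762695312, -258.83953857421875), (189.77037048339844, 301.1089782714844), 10.328129768371582)
 carrier-axes extents [[366.7, -492.3], [396.0, -344.1], [554.3, -194.6]]
or -0.01 2496 [[419.3, -337.5], [483.7, -276.3], [548.9, -214.5]] [0.001 0.006 0.01 ]
or 0.015 603 [[418.4, -338.8], [492.5, -336.5], [550.9, -201.1]] [0.019 0.056 0.083]
bl -0.01 2360 [[419.9, -485.4], [484.5, -426.9], [550.1, -367.8]] [0.001 0.005 0.01 ]
bl 0.015 811 [[419.5, -486.7], [489.8, -483.7], [551.5, -344.0]] [0.02  0.059 0.083]
scene
wall 885 ((539.6355590820312, -257.08367919921875), (152.85397338867188, 301.3675537109375), 9.907822608947754)
 carrier-axes extents [[412.1, -496.0], [524.2, -372.3], [563.8, -196.3]]
rail 2383 ((517.0008544921875, -262.03912353515625), (196.9388427734375, 299.5961608886719), 9.60326099395752)
 carrier-axes extents [[367.2, -495.8], [400.0, -358.9], [556.3, -198.7]]
or -0.01 495 [[492.0, -277.6], [525.4, -238.9], [554.9, -202.6]] [0.003 0.005 0.013]
or 0.015 1231 [[434.5, -343.8], [549.1, -215.9], [554.7, -201.1]] [0.02  0.055 0.08 ]
bl -0.01 694 [[492.4, -434.5], [525.7, -390.5], [554.8, -348.8]] [0.003 0.006 0.012]
bl 0.015 1340 [[440.6, -473.5], [550.8, -371.3], [555.2, -348.0]] [0.019 0.053 0.079]
```

Five tubes to pack (3 blue, 2 orange). Carrier origin is about (0.537, -0.257) with yaw 0.175, and the lid is at about 1.85 rad. I'll start with the orange-capped tube at pixel (293,325), confirming it in one crop first.

```bash
cat >> h.py <<'E'
def go(tx,ty,tz,a):
    """tool-frame turn then shift (mm) from current pose to TCP (tx,ty,tz) with closing line at yaw 90deg+a"""
    from bench import ctrl
    o=ctrl.get_obs(); m=R.from_quat(o['eef_rot'],scalar_first=True)
    g=R.from_matrix(np.array([[-np.cos(a),-np.sin(a),0],[-np.sin(a),np.cos(a),0],[0,0,-1.]]).T)
    print('t',round(o['time_s'],2),'pos',o['eef_pos'].round(4),'turn',(m.inv()*g).as_rotvec().round(3),'shift',(g.inv().apply(np.array([tx,ty,tz])-o['eef_pos'])*1000).round(1),'open',round(o['opening'],3),'gf',round(float(np.max(o['grasp_force'])),1))
def car(x,y,C=(.537,-.257),a=.175):
    return C[0]+x*np.cos(a)-y*np.sin(a), C[1]+x*np.sin(a)+y*np.cos(a)
E
python3 - <<'E'
from h import *
f=cv2.imread('pics/top0.png')[230:345,140:440]; cv2.imwrite('pics/crop1.png',cv2.resize(f,None,fx=2.6,fy=2.6,interpolation=cv2.INTER_CUBIC))
go(.4386,.0622,.19,.036)
for y in(.099,.047,-.047,-.099,-.073): print(y,np.round(car(0,y),4))
E
```

```text
t 0.1 pos [0.2048 0.5367 0.1915] turn [-0.001 -0.001 -0.401] shift [-216.6 -482.6    1.5] open 1.0 gf 0.0
0.099 [ 0.5198 -0.1595]
0.047 [ 0.5288 -0.2107]
-0.047 [ 0.5452 -0.3033]
-0.099 [ 0.5542 -0.3545]
-0.073 [ 0.5497 -0.3289]
```

View pics/crop1.png

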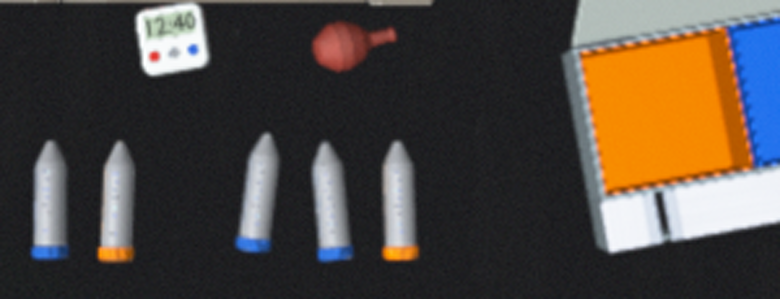

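Request:
jog_arm:
  series:
    - [[0, 0, 0, 0, 0, -0.134, 55], [0, 0, 0, 0, 0, -0.134, 55], [0, 0, 0, 0, 0, -0.133, 55], [-20, -44, 0, 0, 0, 0, 55], [-20, -44, 0, 0, 0, 0, 55], [-20, -44, 0, 0, 0, 0, 55], [-20, -44, 0, 0, 0, 0, 55], [-20, -44, 0, 0, 0, 0, 55], [-20, -44, 0, 0, 0, 0, 55], [-20, -44, 0, 0, 0, 0, 55]]

```text
time_s: 1.1
eef_pos: [0.3564, 0.2327, 0.1922]
eef_rot: [0.0, -0.018, 1.0, 0.0]
wrist_force: [0.9, 0.1, 0.9]
opening: 0.641
grasp_force: 0.0
```

The crop shows five clear tubes with true blue or true orange caps, at crop x = 48 (blue), 117 (orange), 253 (blue), 333 (blue) and 400 (orange). None is turquoise.

Request:
jog_arm:
  series:
    - [[-19.2, -43.6, 0, 0, 0, 0, 55], [-19.2, -43.6, 0, 0, 0, 0, 55], [-19.2, -43.6, 0, 0, 0, 0, 55], [-19.2, -43.6, 0, 0, 0, 0, 55], [0, 0, 40, 0, 0, 0, 55], [0, 0, 40, 0, 0, 0, 55], [0, 0, 40, 0, 0, 0, 55], [0, 0, 20, 0, 0, 0, 55], [0, 0, 0, 0, 0, 0, 55], [0, 0, 0, 0, 0, 0, 55]]

```text
time_s: 2.1
eef_pos: [0.4392, 0.063, 0.0525]
eef_rot: [-0.0, -0.018, 1.0, 0.0]
wrist_force: [0.7, -0.7, 0.7]
opening: 0.648
grasp_force: 0.0
```

Good alignment. Next I go down to z 0.012, grip and lift.

Request:
jog_arm:
  series:
    - [[0, -1, 20, 0, 0, 0, 55], [0, 0, 20, 0, 0, 0, 55], [0, 0, 0, 0, 0, 0, 55], [0, 0, 0, 0, 0, 0, 10], [0, 0, 0, 0, 0, 0, 10], [0, 0, 0, 0, 0, 0, 10], [0, 0, 0, 0, 0, 0, 10], [0, 0, 0, 0, 0, 0, 10], [0, 0, -30, 0, 0, 0, 10], [0, 0, -40, 0, 0, 0, 10]]

```text
time_s: 3.1
eef_pos: [0.437, 0.0622, 0.0813]
eef_rot: [-0.003, -0.018, 1.0, 0.0]
wrist_force: [0.8, -0.7, 0.4]
opening: 0.113
grasp_force: 0.0
```

The opening is 0.113 with no grip force, so the grasp missed. I'll look at what happened.

```bash
python3 - <<'E'
from h import *
from bench import ctrl
for n in("scene","top"):
    c=ctrl.camera(n);np.savez(n+"1.npz",**c)
    if n=="top": tubes(c)
    else: cv2.imwrite("pics/s1.png",cv2.resize(c['frame'][150:330,180:400],None,fx=3,fy=3))
E
```

```text
[444.3 198.4] [ 32. 108.] axis -0.122 blue 54 480 zmax 0.034
[438.6 399.7] [107.  32.] axis 0.02 blue 55 494 zmax 0.034
[437.7 334. ] [ 30. 109.] axis -0.026 warm 52 498 zmax 0.033
[429.9 583.6] [ 93. 105.] axis -0.802 blue 17 1362 zmax 0.039
```

View pics/s1.png

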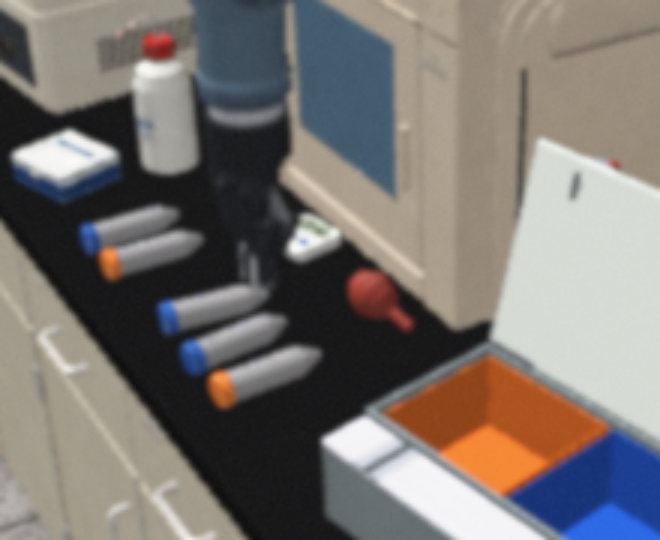

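The gripper hovers over the tube at crop (265,375), which is still on the bench. I'll compare its pose in the scene view before and after.

```bash
python3 - <<'E'
from h import *
for n in("scene0","scene1"):
    print(n); tubes(dict(np.load(n+".npz")))
go(.4386,.0622,.06,.036)
E
```

```text
scene0
[430.7 580.6] [111. 135.] axis -1.465 blue 17 429 zmax 0.035
[438.2 394.7] [ 50. 116.] axis 0.018 blue 33 226 zmax 0.031
[436.1 327. ] [ 55. 114.] axis -0.035 warm 41 249 zmax 0.031
[443.2 193.9] [ 51. 111.] axis -0.106 blue 37 289 zmax 0.032
[437.2 123.5] [117.  45.] axis 0.132 blue 47 295 zmax 0.031
[438.8  59. ] [113.  48.] axis 0.041 warm 53 324 zmax 0.031
scene1
[432.2 583. ] [107. 133.] axis -1.47 blue 18 436 zmax 0.035
[438.2 394.4] [ 51. 116.] axis 0.018 blue 32 228 zmax 0.031
[435.7 327.7] [ 53. 115.] axis -0.026 warm 42 257 zmax 0.031
[445.  194.2] [ 53. 112.] axis -0.117 blue 36 281 zmax 0.031
[437.5 125.3] [116.  45.] axis 0.138 blue 47 290 zmax 0.031
[438.7  60.4] [112.  46.] axis 0.056 warm 53 321 zmax 0.031
t 3.2 pos [0.4434 0.0615 0.0871] turn [-0.001  0.009  0.   ] shift [ 4.8  0.8 27.1] open 0.119 gf 0.0
```

The tube hasn't moved, so the pads probably rode off its top. I'll grip lower and check the force before lifting.

Request:
jog_arm:
  series:
    - [[0, 0, 0, 0, 0, 0, 55], [0, 0, 0, 0, 0, 0, 55], [0, 0, 0, 0, 0, 0, 55], [0, 0, 0, 0, 0, 0, 55], [0, 0, 38, 0, 0, 0, 55], [0, 0, 32, 0, 0, 0, 55], [0, 0, 7, 0, 0, 0, 55], [0, 0, 0, 0, 0, 0, 10], [0, 0, 0, 0, 0, 0, 10], [0, 0, 0, 0, 0, 0, 10]]

```text
time_s: 4.2
eef_pos: [0.4408, 0.0618, 0.0067]
eef_rot: [0.001, -0.018, 1.0, -0.0]
wrist_force: [0.0, 0.4, 0.7]
opening: 0.142
grasp_force: 0.0
```

```bash
python3 - <<'E'
from h import *
from bench import ctrl
a=ctrl.camera("scene");b=ctrl.camera("top");np.savez("s2.npz",**a)
print(ctrl.get_obs()['opening'],ctrl.get_obs()['q'].round(3)); tubes(a)
A=cv2.resize(a['frame'][190:310,220:340],(600,600),interpolation=2)
cv2.imwrite("pics/s2.png",A)
cv2.imwrite("pics/t2.png",cv2.resize(b['frame'][220:400,200:400],None,fx=3,fy=3))
E
```

```text
0.11275193217962418 [-0.129  0.165  2.061  0.     0.913 -1.736]
[431.7 582.8] [108. 133.] axis -1.511 blue 22 441 zmax 0.035
[437.9 395.1] [116.  51.] axis 0.041 blue 35 230 zmax 0.031
[436.4 329.3] [ 53. 113.] axis -0.024 warm 40 248 zmax 0.031
[431.4 192.1] [53. 86.] axis -0.119 blue 37 230 zmax 0.031
[420.5 122.1] [83. 45.] axis 0.227 blue 43 205 zmax 0.031
[438.1  63.3] [113.  53.] axis 0.077 warm 55 331 zmax 0.032
```

View pics/s2.png

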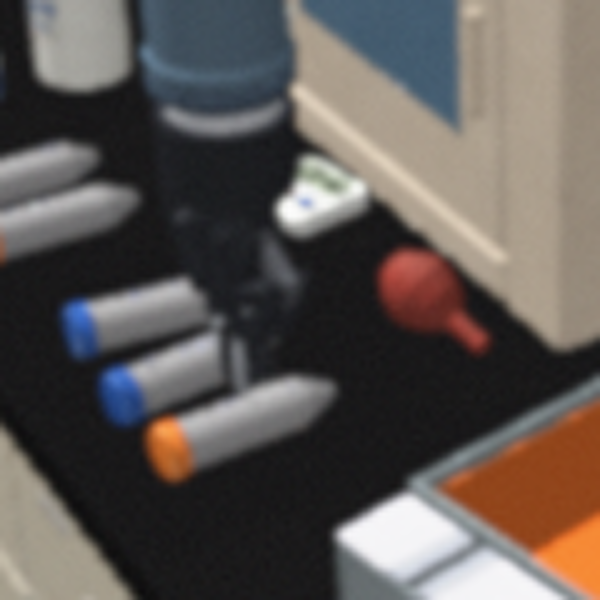

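The fingers stand between the orange tube (crop (170,440)) and the neighbouring blue one, at crop (240,370). So the camera and the reported pose disagree by about 30 mm in y. I'll measure that with the clouds.

```bash
python3 - <<'E'
from h import *
from bench import ctrl
a=dict(np.load("s2.npz")); b=ctrl.camera("top")
o=ctrl.get_obs(); print(o['eef_pos'],o['eef_rot'])
for n,c in(("scene",a),("top",b)):
    P=cloud(c)
    for zl,zh in((.04,.06),(.06,.09),(.09,.12),(.12,.2),(.2,.3)):
        k=(P[...,0]>.34)&(P[...,0]<.56)&(P[...,1]>-.05)&(P[...,1]<.22)&(P[...,2]>zl)&(P[...,2]<zh)
        if k.sum()>10: print(n,zl,k.sum(),np.percentile(P[k],[3,50,97],axis=0).round(3).tolist())
# expected pixel of TCP
for n,c in(("scene",a),("top",b)):
    d=Rm(c).T@(o['eef_pos']+[0,0,.0]-c['xyz']); print(n,'proj',c['cx']+c['fx']*d[0]/d[2],c['cy']+c['fy']*d[1]/d[2])
E
```

```text
[0.44032179 0.06183901 0.00639519] [ 1.12939729e-03 -1.81262696e-02  9.99835053e-01 -1.71840790e-04]
scene 0.04 43 [[0.43, 0.04, 0.044], [0.435, 0.049, 0.054], [0.448, 0.07, 0.059]]
scene 0.06 85 [[0.43, 0.039, 0.061], [0.435, 0.048, 0.073], [0.45, 0.073, 0.089]]
scene 0.09 170 [[0.425, 0.008, 0.091], [0.432, 0.044, 0.108], [0.452, 0.103, 0.119]]
scene 0.12 584 [[0.406, -0.002, 0.123], [0.432, 0.029, 0.157], [0.461, 0.108, 0.198]]
scene 0.2 1041 [[0.404, 0.021, 0.203], [0.426, 0.031, 0.253], [0.469, 0.065, 0.297]]
scene proj 269.29511985008065 276.7004641937051
top proj 294.16866105071585 306.12829437881715
```

View pics/t2.png

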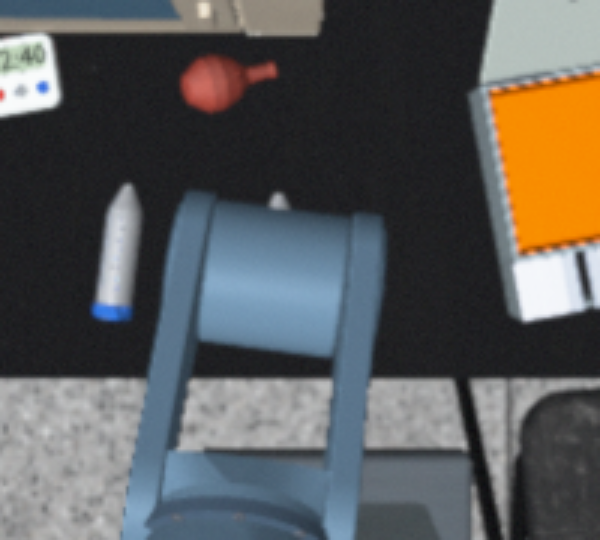

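```bash
python3 - <<'E'
from h import *
a=dict(np.load("s2.npz")); P=cloud(a)
for v in range(250,284,2):
    print(v,[ (u,*(P[v,u]*1000).round().astype(int).tolist(),a['frame'][v,u].tolist()) for u in(262,267,272)])
E
```

```text
250 [(262, 428, 69, 97, [42, 38, 37]), (267, 431, 42, 110, [35, 32, 31]), (272, 431, 10, 128, [34, 32, 30])]
252 [(262, 429, 72, 89, [65, 62, 60]), (267, 431, 44, 103, [41, 37, 36]), (272, 431, 12, 121, [37, 34, 32])]
254 [(262, 478, 185, 3, [103, 101, 98]), (267, 431, 45, 96, [36, 32, 30]), (272, 432, 16, 111, [33, 30, 27])]
256 [(262, 475, 181, -1, [114, 110, 109]), (267, 428, 39, 94, [43, 39, 38]), (272, 431, 14, 107, [32, 30, 29])]
258 [(262, 453, 131, 28, [170, 162, 161]), (267, 431, 47, 81, [93, 89, 87]), (272, 434, 20, 96, [35, 31, 31])]
260 [(262, 448, 120, 28, [154, 153, 152]), (267, 432, 49, 74, [117, 113, 111]), (272, 446, 49, 69, [40, 37, 36])]
262 [(262, 446, 117, 24, [127, 126, 126]), (267, 431, 48, 68, [116, 111, 109]), (272, 443, 43, 67, [38, 35, 33])]
264 [(262, 444, 115, 18, [111, 110, 111]), (267, 432, 52, 59, [108, 104, 102]), (272, 446, 49, 55, [39, 35, 35])]
266 [(262, 444, 116, 11, [92, 92, 91]), (267, 431, 51, 53, [99, 96, 94]), (272, 441, 40, 55, [94, 93, 93])]
268 [(262, 447, 124, -2, [37, 36, 37]), (267, 460, 116, -2, [93, 90, 88]), (272, 453, 67, 29, [185, 185, 186])]
270 [(262, 443, 115, -2, [76, 76, 77]), (267, 438, 68, 27, [179, 175, 175]), (272, 449, 58, 29, [178, 178, 179])]
272 [(262, 420, 63, 30, [174, 173, 174]), (267, 433, 58, 28, [179, 178, 179]), (272, 444, 50, 29, [148, 147, 149])]
274 [(262, 415, 53, 31, [175, 174, 175]), (267, 429, 52, 26, [144, 143, 144]), (272, 444, 51, 21, [118, 118, 118])]
276 [(262, 413, 49, 27, [144, 142, 142]), (267, 427, 47, 23, [119, 117, 118]), (272, 443, 49, 15, [107, 106, 107])]
278 [(262, 412, 50, 20, [117, 116, 118]), (267, 426, 47, 16, [108, 108, 108]), (272, 443, 50, 8, [72, 71, 73])]
280 [(262, 410, 46, 16, [105, 105, 105]), (267, 429, 54, 4, [72, 73, 73]), (272, 444, 52, -1, [26, 26, 26])]
282 [(262, 412, 50, 6, [70, 70, 72]), (267, 427, 50, 0, [27, 26, 27]), (272, 440, 45, -2, [27, 25, 26])]
```

```bash
python3 - <<'E'
from h import *
a=dict(np.load("scene0.npz")); P=cloud(a)
k=(P[...,0]>.1)&(P[...,0]<.3)&(P[...,1]>.43)&(P[...,1]<.65)&(P[...,2]>.1)&(P[...,2]<.45)
print(k.sum()); z=P[k][:,2]; q=P[k]; 
for lo in np.arange(.16,.4,.02):
    s=q[(z>=lo)&(z<lo+.02)]
    if len(s): print(round(lo,2),len(s),s.min(0).round(3),s.max(0).round(3))
a=dict(np.load("scene1.npz")); P=cloud(a)
k=(P[...,0]>.38)&(P[...,0]<.5)&(P[...,1]>-.0)&(P[...,1]<.12)&(P[...,2]>.06)&(P[...,2]<.16); print('lowest at rep z .0813-.087:',np.sort(P[k][:,2])[:15].round(3))
a=dict(np.load("s2.npz")); P=cloud(a)
k=(P[...,0]>.38)&(P[...,0]<.5)&(P[...,1]>-.0)&(P[...,1]<.12)&(P[...,2]>.037)&(P[...,2]<.16); print('s2:',np.sort(P[k][:,2])[:15].round(3))
E
```

```text
1503
0.24 64 [0.18  0.48  0.243] [0.235 0.582 0.26 ]
0.26 87 [0.18  0.475 0.26 ] [0.235 0.589 0.28 ]
0.28 75 [0.17  0.458 0.28 ] [0.244 0.599 0.3  ]
0.3 106 [0.171 0.462 0.3  ] [0.245 0.601 0.32 ]
0.32 147 [0.169 0.463 0.32 ] [0.244 0.6   0.34 ]
0.34 117 [0.17  0.464 0.34 ] [0.229 0.548 0.36 ]
0.36 191 [0.168 0.491 0.36 ] [0.244 0.538 0.38 ]
0.38 198 [0.168 0.493 0.38 ] [0.243 0.538 0.4  ]
lowest at rep z .0813-.087: [0.118 0.121 0.121 0.121 0.121 0.121 0.122 0.123 0.123 0.123 0.124 0.125
 0.125 0.125 0.126]
s2: [0.044 0.044 0.045 0.046 0.046 0.047 0.048 0.048 0.048 0.048 0.049 0.05
 0.05  0.05  0.05 ]
```

The true fingertips sit about 37 mm above the reported z. This offset is the same at the start pose (0.243 seen open against 0.191 reported) and here (0.044 against 0.006), while x and y agree. I'll take true tip z as reported z + 0.037.

Request:
jog_arm:
  series:
    - [[0, 0, -25, 0, 0, 0, 55], [0, 0, 0, 0, 0, 0, 55], [0, 0, 0, 0, 0, 0, 55], [0, 0, 0, 0, 0, 0, 55], [0, 0, 0, 0, 0, 0, 55], [0, 0, 25, 0, 0, 0, 55], [0, 0, 20, 0, 0, 0, 55], [0, 0, 8, 0, 0, 0, 55], [0, 0, 0, 0, 0, 0, 55], [0, 0, 0, 0, 0, 0, 55]]

```text
time_s: 5.35
eef_pos: [0.4395, 0.0619, -0.0225]
eef_rot: [-0.0, -0.018, 1.0, -0.0]
wrist_force: [-0.2, -0.7, 0.2]
opening: 0.644
grasp_force: 0.0
```

Request:
jog_arm:
  series:
    - [[0, 0, 0, 0, 0, 0, 10], [0, 0, 0, 0, 0, 0, 10], [0, 0, 0, 0, 0, 0, 10], [0, 0, 0, 0, 0, 0, 10], [0, 0, 0, 0, 0, 0, 10], [0, 0, 0, 0, 0, 0, 10], [0, 0, 0, 0, 0, 0, 10], [0, 0, 0, 0, 0, 0, 10], [0, 0, 0, 0, 0, 0, 10], [0, 0, 0, 0, 0, 0, 10]]

```text
time_s: 6.35
eef_pos: [0.4405, 0.0618, -0.0216]
eef_rot: [0.001, -0.018, 1.0, -0.0]
wrist_force: [0.0, 0.6, 5.7]
opening: 0.358
grasp_force: 60.1
```

Gripped (60 N, opening 0.358). Lifting and carrying it to the orange bin.

Request:
jog_arm:
  series:
    - [[0, 0, -42, 0, 0, 0, 10], [0, 0, -45, 0, 0, 0, 10], [0, 0, -45, 0, 0, -0.139, 10], [-7, -39, 0, 0, 0, 0, 10], [-7, -39, 0, 0, 0, 0, 10], [-7, -39, 0, 0, 0, 0, 10], [-7, -39, 0, 0, 0, 0, 10], [-7, -39, 0, 0, 0, 0, 10], [-7, -39, 0, 0, 0, 0, 10], [0, 0, 0, 0, 0, 0, 10]]

```text
time_s: 7.35
eef_pos: [0.5231, -0.1659, 0.1101]
eef_rot: [0.001, -0.086, 0.996, -0.001]
wrist_force: [-0.4, -0.1, 0.5]
opening: 0.354
grasp_force: 59.6
```

```bash
python3 - <<'E'
from h import *
from bench import ctrl
x,y=car(.002,.097); go(x,y,.03,.175)
c=ctrl.camera("scene"); P=cloud(c); o=ctrl.get_obs()
cv2.imwrite("pics/s3.png",cv2.resize(c['frame'][130:390,200:480],None,fx=2,fy=2))
t=(P[...,:2]-np.array([.537,-.257])); t=np.stack([t[...,0]*np.cos(.175)+t[...,1]*np.sin(.175),-t[...,0]*np.sin(.175)+t[...,1]*np.cos(.175)],-1)
k=(abs(t[...,0])<.075)&(t[...,1]<.17)&(t[...,1]>.02)&(P[...,2]>.1)&(P[...,2]<.3)
for lo in np.arange(.1,.3,.02):
    s=k&(P[...,2]>=lo)&(P[...,2]<lo+.02)
    if s.sum(): print(round(lo,2),s.sum(),t[s].min(0).round(3),t[s].max(0).round(3))
E
```

```text
t 7.35 pos [ 0.5231 -0.1659  0.1101] turn [-0.003  0.002 -0.004] shift [ 0.1  4.9 80.1] open 0.354 gf 59.6
0.1 9 [0.073 0.049] [0.075 0.105]
0.12 18 [-0.053  0.078] [0.032 0.099]
0.14 299 [-0.054  0.063] [0.058 0.114]
0.16 196 [-0.054  0.06 ] [0.015 0.114]
0.18 133 [-0.013  0.043] [0.015 0.137]
0.2 228 [-0.015  0.035] [0.016 0.148]
0.22 275 [-0.016  0.026] [0.018 0.154]
0.24 337 [-0.018  0.024] [0.015 0.157]
0.26 117 [-0.035  0.049] [0.014 0.109]
0.28 261 [-0.036  0.052] [0.024 0.109]
```

View pics/s3.png

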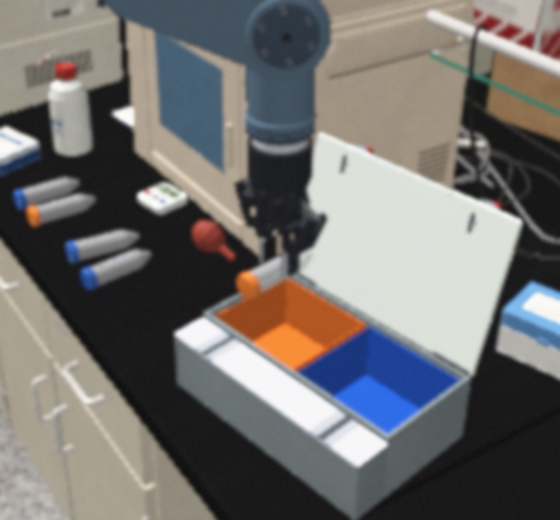

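The image shows the orange tube held over the orange bin at (270,275), aligned with the carrier. The finger linkages spread to about ±65 mm in y higher up, so I'll release slightly high (reported z 0.012) to keep them off the walls.

Request:
jog_arm:
  series:
    - [[0, 0, 40, 0, 0, 0, 10], [0, 0, 40, 0, 0, 0, 10], [0, 0, 18, 0, 0, 0, 10], [0, 0, 0, 0, 0, 0, 10], [0, 0, 0, 0, 0, 0, 40], [0, 0, 0, 0, 0, 0, 40], [0, 0, 0, 0, 0, 0, 40], [0, 0, 0, 0, 0, 0, 40], [0, 0, -30, 0, 0, 0, 40], [0, 0, -48, 0, 0, 0, 40]]

```text
time_s: 8.4
eef_pos: [0.5188, -0.1598, 0.0875]
eef_rot: [-0.003, -0.087, 0.996, 0.002]
wrist_force: [0.9, -0.1, 0.3]
opening: 0.469
grasp_force: 0.0
```

```bash
cat >> h.py <<'E'
def bins(c):
    P=cloud(c); t=(P[...,:2]-np.array([.537,-.257])); a=.175
    t=np.stack([t[...,0]*np.cos(a)+t[...,1]*np.sin(a),-t[...,0]*np.sin(a)+t[...,1]*np.cos(a)],-1)
    hsv=cv2.cvtColor(c['frame'],cv2.COLOR_BGR2HSV)
    m=((abs(t[...,0])<.064)&(abs(t[...,1])<.14)&(P[...,2]>.02)&(P[...,2]<.078)&(hsv[...,1]<80)).astype(np.uint8)
    n,l,s,_=cv2.connectedComponentsWithStats(m)
    for i in range(1,n):
        if s[i,4]>60: k=l==i; print('bin obj',s[i,4],'lo',t[k].min(0).round(3),'hi',t[k].max(0).round(3),'z',np.percentile(P[k][:,2],[10,50,90]).round(3))
E
python3 - <<'E'
from h import *
from bench import ctrl
c=ctrl.camera("top"); bins(c); tubes(c); go(.4377,.1285,.06,.103)
E
```

```text
bin obj 89 lo [0.009 0.089] hi [0.053 0.113] z [0.026 0.031 0.037]
[444.4 198.4] [ 32. 108.] axis -0.121 blue 55 481 zmax 0.033
[439.8 399.8] [109.  32.] axis 0.023 blue 55 499 zmax 0.034
[437.7 334. ] [ 30. 109.] axis -0.026 warm 53 498 zmax 0.034
[437.7 128.5] [112.  30.] axis 0.103 blue 54 491 zmax 0.034
[429.4 583.8] [ 93. 106.] axis -0.826 blue 19 1372 zmax 0.038
t 8.45 pos [ 0.5252 -0.163   0.0981] turn [-0.006  0.007  0.073] shift [ 57.  299.   38.1] open 0.477 gf 0.0
```

The tube is in the orange bin, next to the outer wall. Next is the blue tube at (0.4377, 0.1285).

Request:
jog_arm:
  series:
    - [[0, 0, -10, 0, 0, 0.072, 45], [8.1, 42.7, 0, 0, 0, 0, 55], [8.1, 42.7, 0, 0, 0, 0, 55], [8.1, 42.7, 0, 0, 0, 0, 55], [8.1, 42.7, 0, 0, 0, 0, 55], [8.1, 42.7, 0, 0, 0, 0, 55], [8.1, 42.7, 0, 0, 0, 0, 55], [8.1, 42.7, 0, 0, 0, 0, 55], [0, 0, 40, 0, 0, 0, 55], [0, 0, 20, 0, 0, 0, 55]]

```text
time_s: 9.45
eef_pos: [0.4334, 0.1319, 0.0384]
eef_rot: [0.0, -0.053, 0.999, 0.0]
wrist_force: [-0.3, -0.6, -0.4]
opening: 0.642
grasp_force: 0.0
```

```bash
python3 - <<'E'
from h import *
go(.4377,.1285,-.018,.103)
E
```

```text
t 9.45 pos [0.4334 0.1319 0.0384] turn [-0.     0.001  0.004] shift [-3.9 -3.8 56.4] open 0.642 gf 0.0
```

Request:
jog_arm:
  series:
    - [[-4, -4, 20, 0, 0, 0, 55], [0, 0, 20, 0, 0, 0, 55], [0, 0, 15, 0, 0, 0, 55], [0, 0, 0, 0, 0, 0, 10], [0, 0, 0, 0, 0, 0, 10], [0, 0, 0, 0, 0, 0, 10], [0, 0, 0, 0, 0, 0, 10], [0, 0, 0, 0, 0, 0, 10], [0, 0, 0, 0, 0, 0, 10], [0, 0, 0, 0, 0, 0, 10]]

```text
time_s: 10.45
eef_pos: [0.439, 0.1268, -0.0153]
eef_rot: [0.0, -0.052, 0.999, -0.0]
wrist_force: [-0.6, -0.5, 3.3]
opening: 0.348
grasp_force: 59.6
```

Request:
jog_arm:
  series:
    - [[0, 0, -42, 0, 0, 0, 10], [0, 0, -45, 0, 0, -0.073, 10], [0, 0, -38, 0, 0, 0, 10], [-2.7, -44.5, 0, 0, 0, 0, 10], [-2.7, -44.5, 0, 0, 0, 0, 10], [-2.7, -44.5, 0, 0, 0, 0, 10], [-2.7, -44.5, 0, 0, 0, 0, 10], [-2.7, -44.5, 0, 0, 0, 0, 10], [-2.7, -44.5, 0, 0, 0, 0, 10], [-2.7, -44.5, 0, 0, 0, 0, 10]]

```text
time_s: 11.45
eef_pos: [0.5119, -0.1784, 0.1092]
eef_rot: [-0.0, -0.088, 0.996, 0.0]
wrist_force: [0.2, -0.8, 0.4]
opening: 0.348
grasp_force: 59.6
```

Request:
jog_arm:
  series:
    - [[-2.7, -44.5, 0, 0, 0, 0, 10], [-2.7, -44.5, 0, 0, 0, 0, 10], [-2.7, -44.5, 0, 0, 0, 0, 10], [-2.7, -44.5, 0, 0, 0, 0, 10], [0, 0, 0, 0, 0, 0, 10], [0, 0, 0, 0, 0, 0, 10], [0, 0, 0, 0, 0, 0, 10], [0, 0, 0, 0, 0, 0, 10], [0, 0, 0, 0, 0, 0, 10], [0, 0, 0, 0, 0, 0, 10]]

```text
time_s: 12.45
eef_pos: [0.5539, -0.3492, 0.1096]
eef_rot: [0.0, -0.089, 0.996, -0.0]
wrist_force: [0.4, -0.8, -0.4]
opening: 0.348
grasp_force: 59.6
```

```bash
python3 - <<'E'
from h import *
x,y=car(0,-.095);go(x,y,.014,.175)
E
```

```text
t 12.45 pos [ 0.5539 -0.3492  0.1096] turn [-0.     0.     0.002] shift [ 0.6 -1.3 95.6] open 0.348 gf 59.6
```

Request:
jog_arm:
  series:
    - [[0, 0, 40, 0, 0, 0, 10], [0, 0, 40, 0, 0, 0, 10], [0, 0, 15, 0, 0, 0, 10], [0, 0, 0, 0, 0, 0, 10], [0, 0, 0, 0, 0, 0, 40], [0, 0, 0, 0, 0, 0, 40], [0, 0, 0, 0, 0, 0, 40], [0, 0, 0, 0, 0, 0, 40], [0, 0, -35, 0, 0, 0, 40], [0, 0, -45, 0, 0, 0, 40]]

```text
time_s: 13.45
eef_pos: [0.5519, -0.3485, 0.0928]
eef_rot: [-0.002, -0.088, 0.996, 0.002]
wrist_force: [0.6, -0.6, 0.2]
opening: 0.468
grasp_force: 0.0
```

```bash
python3 - <<'E'
from h import *
from bench import ctrl
c=ctrl.camera("top"); bins(c); tubes(c); bins(ctrl.camera("scene")); go(.4444,.1982,.06,-.121)
E
```

```text
bin obj 235 lo [-0.042 -0.101] hi [ 0.056 -0.079] z [0.027 0.033 0.038]
bin obj 307 lo [-0.042  0.092] hi [0.055 0.113] z [0.028 0.033 0.038]
[444.4 198.4] [ 32. 108.] axis -0.121 blue 55 484 zmax 0.034
[439.8 399.8] [109.  32.] axis 0.026 blue 55 498 zmax 0.033
[437.7 334.1] [ 30. 109.] axis -0.027 warm 53 497 zmax 0.034
[429.4 583.2] [ 92. 107.] axis -0.842 blue 19 1373 zmax 0.038
bin obj 95 lo [-0.019  0.084] hi [0.039 0.107] z [0.032 0.035 0.037]
bin obj 179 lo [-0.021 -0.109] hi [ 0.056 -0.084] z [0.031 0.035 0.037]
t 13.55 pos [ 0.5578 -0.3536  0.1027] turn [-0.009  0.01   0.297] shift [179.1 534.   42.7] open 0.474 gf 0.0
```

Request:
jog_arm:
  series:
    - [[0, 0, -10, 0, 0, 0.148, 45], [0, 0, 0, 0, 0, 0.148, 55], [13.8, 41.1, 0, 0, 0, 0, 55], [13.8, 41.1, 0, 0, 0, 0, 55], [13.8, 41.1, 0, 0, 0, 0, 55], [13.8, 41.1, 0, 0, 0, 0, 55], [13.8, 41.1, 0, 0, 0, 0, 55], [13.8, 41.1, 0, 0, 0, 0, 55], [13.8, 41.1, 0, 0, 0, 0, 55], [13.8, 41.1, 0, 0, 0, 0, 55]]

```text
time_s: 14.55
eef_pos: [0.4831, -0.0089, 0.1049]
eef_rot: [0.001, 0.06, 0.998, -0.0]
wrist_force: [0.3, -0.1, 1.1]
opening: 0.644
grasp_force: 0.0
```

Request:
jog_arm:
  series:
    - [[13.8, 41.1, 0, 0, 0, 0, 55], [13.8, 41.1, 0, 0, 0, 0, 55], [13.8, 41.1, 0, 0, 0, 0, 55], [13.8, 41.1, 0, 0, 0, 0, 55], [13.8, 41.1, 0, 0, 0, 0, 55], [0, 0, 30, 0, 0, 0, 55], [0, 0, 35, 0, 0, 0, 55], [0, 0, 0, 0, 0, 0, 55], [0, 0, 0, 0, 0, 0, 55], [0, 0, 0, 0, 0, 0, 55]]

```text
time_s: 15.55
eef_pos: [0.4411, 0.2019, 0.0411]
eef_rot: [0.001, 0.06, 0.998, 0.0]
wrist_force: [-0.7, -0.6, 0.2]
opening: 0.645
grasp_force: 0.0
```

```bash
python3 - <<'E'
from h import *
from bench import ctrl
tubes(ctrl.camera("scene")); go(.4444,.1982,-.015,-.121)
E
```

```text
[430.7 582.3] [110. 133.] axis -1.476 blue 17 429 zmax 0.036
[438.4 394.1] [ 51. 115.] axis 0.016 blue 32 228 zmax 0.031
[432.7 330. ] [ 54. 109.] axis -0.017 warm 44 239 zmax 0.031
[444.6 191.2] [ 52. 112.] axis -0.112 blue 37 287 zmax 0.031
t 15.6 pos [0.4413 0.2019 0.0413] turn [0.001 0.003 0.   ] shift [-3.6 -3.3 56.3] open 0.645 gf 0.0
```

Request:
jog_arm:
  series:
    - [[-3.5, -3.5, 20, 0, 0, 0, 55], [0, 0, 20, 0, 0, 0, 55], [0, 0, 16, 0, 0, 0, 55], [0, 0, 0, 0, 0, 0, 10], [0, 0, 0, 0, 0, 0, 10], [0, 0, 0, 0, 0, 0, 10], [0, 0, 0, 0, 0, 0, 10], [0, 0, 0, 0, 0, 0, 10], [0, 0, 0, 0, 0, 0, 10], [0, 0, 0, 0, 0, 0, 10]]

```text
time_s: 16.6
eef_pos: [0.4435, 0.1982, -0.0156]
eef_rot: [0.001, 0.06, 0.998, 0.0]
wrist_force: [-1.1, -0.2, 7.3]
opening: 0.354
grasp_force: 60.1
```

Request:
jog_arm:
  series:
    - [[0, 0, -42, 0, 0, 0, 10], [0, 0, -45, 0, 0, -0.148, 10], [0, 0, -38, 0, 0, -0.148, 10], [-1.1, -42.7, 0, 0, 0, 0, 10], [-1.1, -42.7, 0, 0, 0, 0, 10], [-1.1, -42.7, 0, 0, 0, 0, 10], [-1.1, -42.7, 0, 0, 0, 0, 10], [-1.1, -42.7, 0, 0, 0, 0, 10], [-1.1, -42.7, 0, 0, 0, 0, 10], [-1.1, -42.7, 0, 0, 0, 0, 10]]

```text
time_s: 17.6
eef_pos: [0.5025, -0.0966, 0.1085]
eef_rot: [0.0, -0.088, 0.996, -0.0]
wrist_force: [0.7, 0.6, 0.4]
opening: 0.352
grasp_force: 59.7
```

Request:
jog_arm:
  series:
    - [[-1.1, -42.7, 0, 0, 0, 0, 10], [-1.1, -42.7, 0, 0, 0, 0, 10], [-1.1, -42.7, 0, 0, 0, 0, 10], [-1.1, -42.7, 0, 0, 0, 0, 10], [-1.1, -42.7, 0, 0, 0, 0, 10], [0, 0, 0, 0, 0, 0, 10], [0, 0, 0, 0, 0, 0, 10], [0, 0, 0, 0, 0, 0, 10], [0, 0, 0, 0, 0, 0, 10], [0, 0, 0, 0, 0, 0, 10]]

```text
time_s: 18.6
eef_pos: [0.5454, -0.3028, 0.1085]
eef_rot: [-0.0, -0.089, 0.996, 0.0]
wrist_force: [-0.1, 0.2, -1.0]
opening: 0.355
grasp_force: 59.7
```

```bash
python3 - <<'E'
from h import *
from bench import ctrl
x,y=car(0,-.048);go(x,y,.014,.175)
E
```

```text
t 18.6 pos [ 0.5454 -0.3028  0.1085] turn [ 0.    -0.     0.003] shift [ 0.3 -1.4 94.5] open 0.355 gf 59.7
```

Request:
jog_arm:
  series:
    - [[0, -1, 40, 0, 0, 0, 10], [0, 0, 40, 0, 0, 0, 10], [0, 0, 15, 0, 0, 0, 10], [0, 0, 0, 0, 0, 0, 10], [0, 0, 0, 0, 0, 0, 40], [0, 0, 0, 0, 0, 0, 40], [0, 0, 0, 0, 0, 0, 40], [0, 0, 0, 0, 0, 0, 40], [0, 0, -35, 0, 0, 0, 40], [0, 0, -45, 0, 0, 0, 40]]

```text
time_s: 19.6
eef_pos: [0.5437, -0.3037, 0.092]
eef_rot: [-0.002, -0.088, 0.996, 0.002]
wrist_force: [0.5, -0.7, -0.2]
opening: 0.468
grasp_force: 0.0
```

```bash
python3 - <<'E'
from h import *
from bench import ctrl
c=ctrl.camera("top"); bins(c); tubes(c); bins(ctrl.camera("scene")); go(.4377,.334,.1,-.026)
E
```

```text
bin obj 64 lo [ 0.018 -0.097] hi [ 0.056 -0.079] z [0.026 0.031 0.036]
bin obj 127 lo [ 0.013 -0.054] hi [ 0.059 -0.032] z [0.028 0.033 0.037]
bin obj 306 lo [-0.042  0.091] hi [0.053 0.113] z [0.028 0.034 0.038]
[439.8 399.8] [109.  32.] axis 0.024 blue 55 499 zmax 0.033
[437.7 334. ] [ 30. 109.] axis -0.028 warm 51 497 zmax 0.034
[429.4 583.6] [ 93. 106.] axis -0.806 blue 18 1366 zmax 0.038
bin obj 96 lo [-0.02   0.084] hi [0.04  0.107] z [0.032 0.035 0.037]
bin obj 166 lo [-0.019 -0.064] hi [ 0.055 -0.037] z [0.031 0.035 0.037]
bin obj 182 lo [-0.021 -0.108] hi [ 0.057 -0.085] z [0.031 0.035 0.037]
t 19.7 pos [ 0.5496 -0.3085  0.1013] turn [-0.009  0.009  0.202] shift [128.6 639.3   1.3] open 0.47 gf 0.0
```

Request:
jog_arm:
  series:
    - [[0, 0, -10, 0, 0, 0.101, 45], [0, 0, 0, 0, 0, 0.101, 55], [8.6, 42.6, 0, 0, 0, 0, 55], [8.6, 42.6, 0, 0, 0, 0, 55], [8.6, 42.6, 0, 0, 0, 0, 55], [8.6, 42.6, 0, 0, 0, 0, 55], [8.6, 42.6, 0, 0, 0, 0, 55], [8.6, 42.6, 0, 0, 0, 0, 55], [8.6, 42.6, 0, 0, 0, 0, 55], [8.6, 42.6, 0, 0, 0, 0, 55]]

```text
time_s: 20.7
eef_pos: [0.4853, 0.0389, 0.1039]
eef_rot: [0.001, 0.013, 1.0, -0.0]
wrist_force: [1.3, -0.2, 0.1]
opening: 0.643
grasp_force: 0.0
```

Request:
jog_arm:
  series:
    - [[8.6, 42.6, 0, 0, 0, 0, 55], [8.6, 42.6, 0, 0, 0, 0, 55], [8.6, 42.6, 0, 0, 0, 0, 55], [8.6, 42.6, 0, 0, 0, 0, 55], [8.6, 42.6, 0, 0, 0, 0, 55], [8.6, 42.6, 0, 0, 0, 0, 55], [8.6, 42.6, 0, 0, 0, 0, 55], [0, 0, 30, 0, 0, 0, 55], [0, 0, 35, 0, 0, 0, 55], [0, 0, 0, 0, 0, 0, 55]]

```text
time_s: 21.7
eef_pos: [0.4291, 0.3356, 0.0342]
eef_rot: [-0.004, 0.012, 1.0, -0.002]
wrist_force: [-0.1, -0.6, -0.2]
opening: 0.644
grasp_force: 0.0
```

```bash
python3 - <<'E'
from h import *
from bench import ctrl
tubes(ctrl.camera("scene")); go(.4377,.334,-.015,-.026)
E
```

```text
[431.6 583.3] [108. 133.] axis 1.527 blue 16 423 zmax 0.036
[437.9 392.5] [ 53. 116.] axis -0.029 blue 35 212 zmax 0.03
[436.3 328.5] [ 55. 113.] axis -0.026 warm 42 248 zmax 0.031
t 21.75 pos [0.4309 0.3362 0.0366] turn [-0.002 -0.005  0.001] shift [-6.9 -2.  51.6] open 0.644 gf 0.0
```

Request:
jog_arm:
  series:
    - [[-5, -3, 20, 0, 0, 0, 55], [0, 0, 20, 0, 0, 0, 55], [0, 0, 14, 0, 0, 0, 55], [0, 0, 0, 0, 0, 0, 10], [0, 0, 0, 0, 0, 0, 10], [0, 0, 0, 0, 0, 0, 10], [0, 0, 0, 0, 0, 0, 10], [0, 0, 0, 0, 0, 0, 10], [0, 0, 0, 0, 0, 0, 10], [0, 0, 0, 0, 0, 0, 10]]

```text
time_s: 22.75
eef_pos: [0.4387, 0.3343, -0.0147]
eef_rot: [0.001, 0.013, 1.0, 0.0]
wrist_force: [0.2, -0.0, 7.0]
opening: 0.35
grasp_force: 60.0
```

Request:
jog_arm:
  series:
    - [[0, 0, -42, 0, 0, 0, 10], [0, 0, -45, 0, 0, -0.1, 10], [0, 0, -38, 0, 0, -0.101, 10], [0.5, -42.3, 0, 0, 0, 0, 10], [0.5, -42.3, 0, 0, 0, 0, 10], [0.5, -42.3, 0, 0, 0, 0, 10], [0.5, -42.3, 0, 0, 0, 0, 10], [0.5, -42.3, 0, 0, 0, 0, 10], [0.5, -42.3, 0, 0, 0, 0, 10], [0.5, -42.3, 0, 0, 0, 0, 10]]

```text
time_s: 23.75
eef_pos: [0.4859, 0.0401, 0.1094]
eef_rot: [0.0, -0.088, 0.996, -0.0]
wrist_force: [0.3, -0.1, 0.1]
opening: 0.346
grasp_force: 59.6
```

Request:
jog_arm:
  series:
    - [[0.5, -42.3, 0, 0, 0, 0, 10], [0.5, -42.3, 0, 0, 0, 0, 10], [0.5, -42.3, 0, 0, 0, 0, 10], [0.5, -42.3, 0, 0, 0, 0, 10], [0.5, -42.3, 0, 0, 0, 0, 10], [0.5, -42.3, 0, 0, 0, 0, 10], [0, 0, 0, 0, 0, 0, 10], [0, 0, 0, 0, 0, 0, 10], [0, 0, 0, 0, 0, 0, 10], [0, 0, 0, 0, 0, 0, 10]]

```text
time_s: 24.75
eef_pos: [0.5271, -0.2072, 0.1091]
eef_rot: [-0.0, -0.088, 0.996, 0.0]
wrist_force: [-0.4, -0.3, -0.5]
opening: 0.348
grasp_force: 59.6
```

```bash
python3 - <<'E'
from h import *
from bench import ctrl
x,y=car(0,.050);go(x,y,.014,.175); bins(ctrl.camera("scene"))
E
```

```text
t 24.75 pos [ 0.5271 -0.2072  0.1091] turn [ 0.001 -0.     0.002] shift [-1.  -0.8 95.1] open 0.348 gf 59.6
bin obj 96 lo [-0.021  0.082] hi [0.041 0.108] z [0.032 0.035 0.037]
bin obj 165 lo [-0.019 -0.064] hi [ 0.055 -0.038] z [0.031 0.035 0.037]
bin obj 182 lo [-0.022 -0.108] hi [ 0.055 -0.084] z [0.031 0.034 0.037]
```

Request:
jog_arm:
  series:
    - [[-1, -1, 40, 0, 0, 0, 10], [0, 0, 40, 0, 0, 0, 10], [0, 0, 15, 0, 0, 0, 10], [0, 0, 0, 0, 0, 0, 10], [0, 0, 0, 0, 0, 0, 40], [0, 0, 0, 0, 0, 0, 40], [0, 0, 0, 0, 0, 0, 40], [0, 0, 0, 0, 0, 0, 40], [0, 0, -35, 0, 0, 0, 40], [0, 0, -45, 0, 0, 0, 40]]

```text
time_s: 25.8
eef_pos: [0.5266, -0.2084, 0.0933]
eef_rot: [-0.002, -0.087, 0.996, 0.002]
wrist_force: [0.4, -1.4, 0.2]
opening: 0.466
grasp_force: 0.0
```

```bash
python3 - <<'E'
from h import *
from bench import ctrl
c=ctrl.camera("top"); bins(c); tubes(c); bins(ctrl.camera("scene")); go(.4398,.3998,.1,.023)
E
```

```text
bin obj 118 lo [0.007 0.042] hi [0.055 0.065] z [0.028 0.033 0.037]
bin obj 304 lo [-0.042  0.092] hi [0.053 0.113] z [0.027 0.034 0.038]
[439.8 399.8] [109.  32.] axis 0.023 blue 55 500 zmax 0.034
[430.  583.3] [ 93. 105.] axis -0.816 blue 19 1365 zmax 0.038
bin obj 95 lo [-0.021  0.082] hi [0.04  0.106] z [0.033 0.035 0.037]
bin obj 164 lo [-0.021 -0.064] hi [ 0.056 -0.039] z [0.031 0.035 0.037]
bin obj 182 lo [-0.02  -0.109] hi [ 0.053 -0.083] z [0.031 0.035 0.037]
t 25.9 pos [ 0.5329 -0.2124  0.1015] turn [-0.008  0.01   0.152] shift [ 79.  614.1   1.5] open 0.467 gf 0.0
```

Request:
jog_arm:
  series:
    - [[0, 0, -10, 0, 0, 0.076, 45], [0, 0, 0, 0, 0, 0.076, 55], [5, 40.7, 0, 0, 0, 0, 55], [5, 40.7, 0, 0, 0, 0, 55], [5, 40.7, 0, 0, 0, 0, 55], [5, 40.7, 0, 0, 0, 0, 55], [5, 40.7, 0, 0, 0, 0, 55], [5, 40.7, 0, 0, 0, 0, 55], [5, 40.7, 0, 0, 0, 0, 55], [5, 40.7, 0, 0, 0, 0, 55]]

```text
time_s: 26.9
eef_pos: [0.4809, 0.1166, 0.1048]
eef_rot: [0.001, -0.011, 1.0, 0.0]
wrist_force: [0.6, 0.4, 0.0]
opening: 0.649
grasp_force: 0.0
```

Request:
jog_arm:
  series:
    - [[5, 40.7, 0, 0, 0, 0, 55], [5, 40.7, 0, 0, 0, 0, 55], [5, 40.7, 0, 0, 0, 0, 55], [5, 40.7, 0, 0, 0, 0, 55], [5, 40.7, 0, 0, 0, 0, 55], [5, 40.7, 0, 0, 0, 0, 55], [5, 40.7, 0, 0, 0, 0, 55], [0, 0, 30, 0, 0, 0, 55], [0, 0, 35, 0, 0, 0, 55], [0, 0, 0, 0, 0, 0, 55]]

```text
time_s: 27.9
eef_pos: [0.4355, 0.3972, 0.0346]
eef_rot: [-0.004, -0.012, 1.0, -0.002]
wrist_force: [-0.1, -0.6, 0.0]
opening: 0.643
grasp_force: 0.0
```

```bash
python3 - <<'E'
from h import *
from bench import ctrl
tubes(ctrl.camera("scene")); go(.4398,.3998,-.015,.023)
E
```

```text
[426.6 577.4] [106. 137.] axis 1.44 blue 17 391 zmax 0.036
[437.9 394.4] [ 51. 116.] axis 0.03 blue 34 232 zmax 0.03
t 27.95 pos [0.4373 0.3979 0.0372] turn [-0.003 -0.005  0.   ] shift [-2.6  1.8 52.2] open 0.638 gf 0.0
```

Request:
jog_arm:
  series:
    - [[0, 1, 20, 0, 0, 0, 55], [0, 0, 20, 0, 0, 0, 55], [0, 0, 14, 0, 0, 0, 55], [0, 0, 0, 0, 0, 0, 10], [0, 0, 0, 0, 0, 0, 10], [0, 0, 0, 0, 0, 0, 10], [0, 0, 0, 0, 0, 0, 10], [0, 0, 0, 0, 0, 0, 10], [0, 0, 0, 0, 0, 0, 10], [0, 0, 0, 0, 0, 0, 10]]

```text
time_s: 28.95
eef_pos: [0.4401, 0.4005, -0.0137]
eef_rot: [0.001, -0.012, 1.0, 0.0]
wrist_force: [-1.3, -1.5, 6.5]
opening: 0.348
grasp_force: 60.0
```

Request:
jog_arm:
  series:
    - [[0, 0, -42, 0, 0, 0, 10], [0, 0, -45, 0, 0, -0.076, 10], [0, 0, -38, 0, 0, -0.076, 10], [1.1, -43.4, 0, 0, 0, 0, 10], [1.1, -43.4, 0, 0, 0, 0, 10], [1.1, -43.4, 0, 0, 0, 0, 10], [1.1, -43.4, 0, 0, 0, 0, 10], [1.1, -43.4, 0, 0, 0, 0, 10], [1.1, -43.4, 0, 0, 0, 0, 10], [1.1, -43.4, 0, 0, 0, 0, 10]]

```text
time_s: 29.95
eef_pos: [0.4845, 0.0979, 0.1103]
eef_rot: [0.0, -0.088, 0.996, 0.0]
wrist_force: [1.9, 0.2, -0.6]
opening: 0.347
grasp_force: 59.6
```

Request:
jog_arm:
  series:
    - [[1.1, -43.4, 0, 0, 0, 0, 10], [1.1, -43.4, 0, 0, 0, 0, 10], [1.1, -43.4, 0, 0, 0, 0, 10], [1.1, -43.4, 0, 0, 0, 0, 10], [1.1, -43.4, 0, 0, 0, 0, 10], [1.1, -43.4, 0, 0, 0, 0, 10], [1.1, -43.4, 0, 0, 0, 0, 10], [1.1, -43.4, 0, 0, 0, 0, 10], [1.1, -43.4, 0, 0, 0, 0, 10], [1.1, -43.4, 0, 0, 0, 0, 10]]

```text
time_s: 30.95
eef_pos: [0.5494, -0.3313, 0.11]
eef_rot: [-0.0, -0.087, 0.996, 0.0]
wrist_force: [1.6, 0.3, -0.7]
opening: 0.346
grasp_force: 59.6
```

```bash
python3 - <<'E'
from h import *
from bench import ctrl
x,y=car(0,-.073); c=ctrl.camera("scene");bins(c); go(x,y,.03,.175)
E
```

```text
bin obj 112 lo [-0.019  0.07 ] hi [0.056 0.097] z [0.031 0.035 0.037]
bin obj 61 lo [-0.02   0.042] hi [0.036 0.068] z [0.032 0.035 0.037]
bin obj 164 lo [-0.02  -0.065] hi [ 0.056 -0.038] z [0.031 0.034 0.037]
bin obj 180 lo [-0.019 -0.109] hi [ 0.055 -0.084] z [0.03  0.034 0.037]
t 31.0 pos [ 0.5496 -0.3387  0.1103] turn [-0.005  0.001 -0.004] shift [-1.8  9.6 80.3] open 0.343 gf 59.6
```

Request:
jog_arm:
  series:
    - [[0, 0, 10, 0, 0, 0, 10], [0, 0, 10, 0, 0, 0, 10], [0, 0, 0, 0, 0, 0, 10], [0, 0, 0, 0, 0, 0, 10], [0, 0, 0, 0, 0, 0, 10], [0, 0, 0, 0, 0, 0, 10], [0, 0, 0, 0, 0, 0, 10], [0, 0, 0, 0, 0, 0, 10], [0, 0, 0, 0, 0, 0, 10], [0, 0, 0, 0, 0, 0, 10]]

```text
time_s: 32.0
eef_pos: [0.5496, -0.3298, 0.0904]
eef_rot: [0.0, -0.087, 0.996, -0.0]
wrist_force: [-0.5, 0.7, -0.2]
opening: 0.349
grasp_force: 59.6
```

On target. Lowering to 0.029 and releasing.

Request:
jog_arm:
  series:
    - [[0, 1, 30, 0, 0, 0, 10], [0, 0, 25, 0, 0, 0, 10], [0, 0, 6, 0, 0, 0, 10], [0, 0, 0, 0, 0, 0, 10], [0, 0, 0, 0, 0, 0, 42], [0, 0, 0, 0, 0, 0, 42], [0, 0, 0, 0, 0, 0, 42], [0, 0, 0, 0, 0, 0, 42], [0, 0, -35, 0, 0, 0, 42], [0, 0, -45, 0, 0, 0, 42]]

```text
time_s: 33.0
eef_pos: [0.5475, -0.3272, 0.1075]
eef_rot: [-0.002, -0.087, 0.996, 0.002]
wrist_force: [1.8, -0.2, -0.0]
opening: 0.493
grasp_force: 0.0
```

Request:
jog_arm:
  series:
    - [[0, 0, -50, 0, 0, 0, 10], [0, 0, -50, 0, 0, 0, 10], [0, 0, -45, 0, 0, 0, 10], [0, 42, 0, 0, 0, 0, 0], [0, 42, 0, 0, 0, 0, 0], [40, 0, 0, 0, 0, 0, 0], [40, 0, 0, 0, 0, 0, 0], [40, 0, 0, 0, 0, 0, 0], [0, 0, 0, 0, 0, 0, 0], [0, 0, 0, 0, 0, 0, 0]]

```text
time_s: 34.0
eef_pos: [0.4164, -0.2673, 0.2551]
eef_rot: [0.001, -0.087, 0.996, -0.001]
wrist_force: [0.1, -0.1, 0.2]
opening: 0.001
grasp_force: 0.0
```

```bash
python3 - <<'E'
from h import *
from bench import ctrl
c=ctrl.camera("top"); d=ctrl.camera("scene"); bins(c); bins(d); go(*car(0,0),.3,.175); tubes(c); np.savez("s4.npz",**d)
cv2.imwrite("pics/f4.png",np.hstack([cv2.resize(c['frame'][150:340,330:520],(400,400)),cv2.resize(d['frame'][180:400,270:490],(400,400))]))
P=cloud(d); hsv=cv2.cvtColor(d['frame'],cv2.COLOR_BGR2HSV)
for cc in(c,d):
    P=cloud(cc); hs=cv2.cvtColor(cc['frame'],cv2.COLOR_BGR2HSV)
    k=(hs[...,1]<60)&(P[...,2]>.1)&(P[...,2]<.3)&(P[...,0]>.58)&(P[...,0]<.72)&(P[...,1]>-.42)&(P[...,1]<-.06)
    l=P[k]
    for _ in range(5):
        m=l.mean(0);U=np.linalg.svd(l-m,full_matrices=False)[2]; e=abs((l-m)@U[2]); l=l[e<max(.003,1.5*np.median(e))]
    print('lid',m.round(3),U[2].round(3),l.min(0).round(3),l.max(0).round(3))
E
```

```text
bin obj 517 lo [-0.044 -0.101] hi [ 0.056 -0.056] z [0.034 0.064 0.069]
bin obj 308 lo [-0.038 -0.055] hi [ 0.059 -0.031] z [0.029 0.034 0.038]
bin obj 303 lo [-0.036  0.076] hi [0.059 0.102] z [0.028 0.034 0.038]
bin obj 307 lo [-0.042  0.041] hi [0.055 0.064] z [0.03  0.034 0.038]
bin obj 114 lo [-0.02   0.069] hi [0.056 0.097] z [0.032 0.035 0.037]
bin obj 61 lo [-0.02   0.043] hi [0.037 0.068] z [0.032 0.035 0.037]
bin obj 316 lo [-0.046 -0.088] hi [ 0.05  -0.039] z [0.058 0.065 0.069]
bin obj 181 lo [-0.02  -0.108] hi [ 0.056 -0.086] z [0.031 0.035 0.037]
t 34.1 pos [ 0.4173 -0.2671  0.2548] turn [-0.001  0.001  0.   ] shift [-119.6  -10.9  -45.2] open -0.001 gf 0.0
[429.4 583.5] [ 92. 106.] axis -0.817 blue 20 1363 zmax 0.038
lid [ 0.635 -0.236  0.19 ] [-0.944 -0.172  0.28 ] [ 0.584 -0.386  0.1  ] [ 0.688 -0.087  0.275]
lid [ 0.64  -0.254  0.187] [-0.947 -0.169  0.274] [ 0.587 -0.39   0.1  ] [ 0.689 -0.09   0.273]
```

View pics/f4.png

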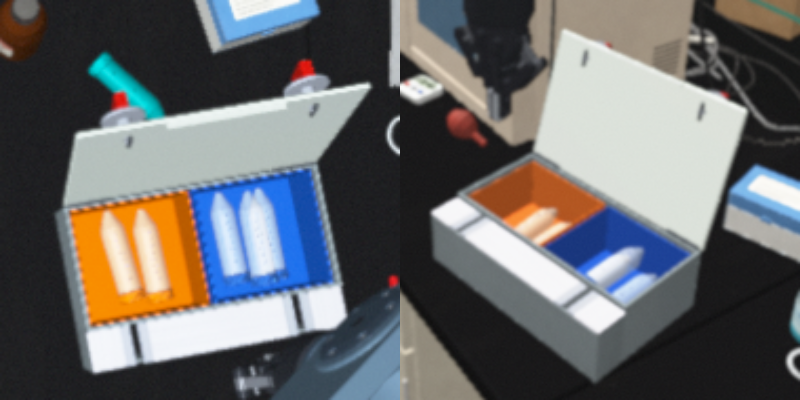

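All five tubes are in their own bins: two orange, and three blue with one stacked on top (top face at z 0.069, inside the limit). The lid is at about 1.85 rad, and no stud or cap is in the way. Next I'll go behind the lid at mid-width with closed fingers.

Request:
jog_arm:
  series:
    - [[0, -5, -45, 0, 0, 0, 0], [-46, -1, 0, 0, 0, 0, 0], [-46, -1, 0, 0, 0, 0, 0], [-46, -1, 0, 0, 0, 0, 0], [-46, -1, 0, 0, 0, 0, 0], [-46, -1, 0, 0, 0, 0, 0], [-46, -1, 0, 0, 0, 0, 0], [-46, 0, 0, 0, 0, 0, 0], [0, 0, 0, 0, 0, 0, 0], [0, 0, 0, 0, 0, 0, 0]]

```text
time_s: 35.1
eef_pos: [0.7366, -0.2201, 0.2957]
eef_rot: [-0.002, -0.089, 0.996, 0.001]
wrist_force: [0.3, 0.0, -0.2]
opening: -0.005
grasp_force: 0.0
```

Request:
jog_arm:
  series:
    - [[0, 0, 30, 0, 0, 0, 0], [0, 0, 30, 0, 0, 0, 0], [0, 0, 30, 0, 0, 0, 0], [0, 0, 0, 0, 0, 0, 0], [0, 0, 0, 0, 0, 0, 0], [0, 0, 0, 0, 0, 0, 0], [0, 0, 0, 0, 0, 0, 0], [0, 0, 0, 0, 0, 0, 0], [0, 0, 0, 0, 0, 0, 0], [0, 0, 0, 0, 0, 0, 0]]

```text
time_s: 36.1
eef_pos: [0.7357, -0.2217, 0.2096]
eef_rot: [0.0, -0.087, 0.996, -0.0]
wrist_force: [-0.7, 0.5, -0.1]
opening: -0.002
grasp_force: 0.0
```

```bash
python3 - <<'E'
from h import *
from bench import ctrl
go(*car(.13,0),.2,.175)
d=ctrl.camera("scene")
cv2.imwrite("pics/f5.png",cv2.resize(d['frame'][120:400,270:510],None,fx=2,fy=2))
E
```

```text
t 36.1 pos [ 0.7357 -0.2217  0.2096] turn [-0.  0.  0.] shift [71.8 -0.2  9.6] open -0.002 gf 0.0
```

View pics/f5.png

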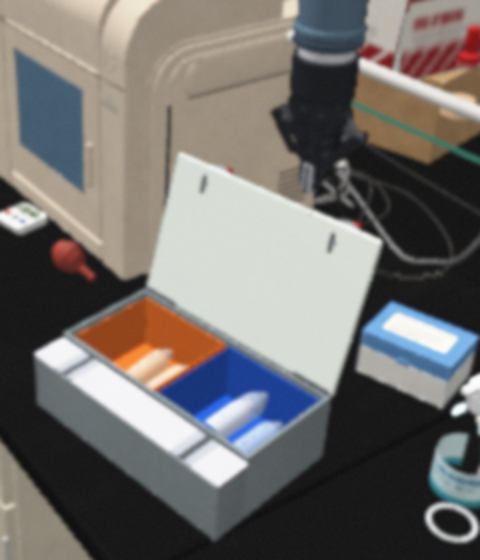

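The closed fingers are behind the lid at mid-width, tip at about (325,185) in the crop, clear of both studs. I'll push the lid towards the robot along an arc.

Request:
jog_arm:
  series:
    - [[24, 0, 3, 0, 0, 0, 0], [24, 0, 3, 0, 0, 0, 0], [22, 0, 2, 0, 0, 0, 0], [18, 0, -2.6, 0, 0, 0, 0], [18, 0, -2.6, 0, 0, 0, 0], [18, 0, -2.6, 0, 0, 0, 0], [15, 0, 2.8, 0, 0, 0, 0], [15, 0, 2.8, 0, 0, 0, 0], [15, 0, 2.8, 0, 0, 0, 0], [0, 0, 0, 0, 0, 0, 0]]

```text
time_s: 37.15
eef_pos: [0.5681, -0.2513, 0.2007]
eef_rot: [-0.0, -0.087, 0.996, 0.0]
wrist_force: [-0.4, -0.1, -0.2]
opening: -0.001
grasp_force: 0.0
```

```bash
python3 - <<'E'
from h import *
from bench import ctrl
go(*car(.0324,0),.2007,.175); print(ctrl.get_obs()['wrist_force'].round(1))
c=ctrl.camera("scene");P=cloud(c);t=P-np.array([.537,-.257,0]);a=.175
x=t[...,0]*np.cos(a)+t[...,1]*np.sin(a);y=-t[...,0]*np.sin(a)+t[...,1]*np.cos(a)
hs=cv2.cvtColor(c['frame'],cv2.COLOR_BGR2HSV)
for lo,hi in((-.14,-.05),(.05,.14)):
    k=(y>lo)&(y<hi)&(x>-.13)&(x<.13)&(P[...,2]>.11)&(hs[...,1]<40)&(hs[...,2]>120); 
    if k.sum()>20: p=np.polyfit(P[k][:,2],x[k],1);print(k.sum(),'lid theta',np.pi/2+np.arctan(p[0]),P[k][:,2].max())
E
```

```text
t 37.15 pos [ 0.5681 -0.2513  0.2007] turn [ 0.    -0.    -0.001] shift [-0.7 -0.2  0. ] open -0.001 gf 0.0
[-0.4 -0.1 -0.2]
1552 lid theta 1.3853414034948528 0.5924954344198453
1167 lid theta 1.3967920048950835 0.6256468199831651
```

Request:
jog_arm:
  series:
    - [[13.7, 0, 7.2, 0, 0, 0, 0], [13.7, 0, 7.2, 0, 0, 0, 0], [13.7, 0, 7.2, 0, 0, 0, 0], [11, 0, 10.9, 0, 0, 0, 0], [11, 0, 10.9, 0, 0, 0, 0], [11, 0, 10.9, 0, 0, 0, 0], [0, 0, 0, 0, 0, 0, 0], [0, 0, 0, 0, 0, 0, 0], [0, 0, 0, 0, 0, 0, 0], [0, 0, 0, 0, 0, 0, 0]]

```text
time_s: 38.2
eef_pos: [0.4969, -0.2641, 0.147]
eef_rot: [0.0, -0.088, 0.996, -0.0]
wrist_force: [-0.4, -0.6, -0.7]
opening: 0.005
grasp_force: 0.0
```

```bash
python3 - <<'E'
from h import *
from bench import ctrl
go(*car(-.0415,0),.1465,.175); print(ctrl.get_obs()['wrist_force'].round(1))
d=ctrl.camera("scene"); cv2.imwrite("pics/f6.png",cv2.resize(d['frame'][120:400,250:510],None,fx=2,fy=2))
E
```

```text
t 38.2 pos [ 0.4969 -0.2641  0.147 ] turn [-0.001  0.001  0.001] shift [0.8 0.  0.5] open 0.005 gf 0.0
[-0.4 -0.6 -0.7]
```

View pics/f6.png

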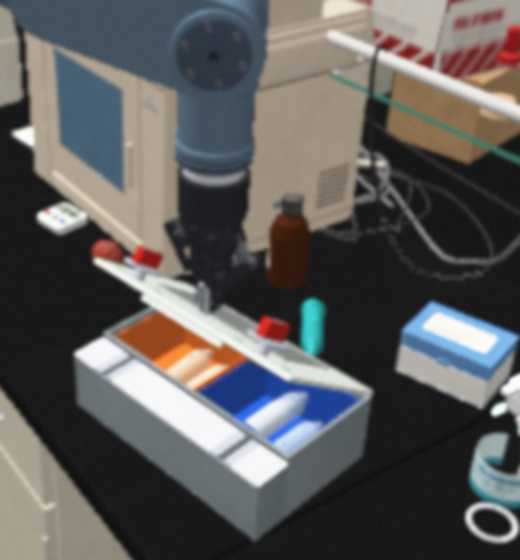

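The lid is partly shut (about 0.55 rad) and resting under the fingertips at (205,300); the studs are upright. I'll keep pressing it down.

Request:
jog_arm:
  series:
    - [[7.3, 0, 13.7, 0, 0, 0, 0], [7.3, 0, 13.7, 0, 0, 0, 0], [7.3, 0, 13.7, 0, 0, 0, 0], [2.4, 0, 10, 0, 0, 0, 0], [2.4, 0, 10, 0, 0, 0, 0], [2.4, 0, 10, 0, 0, 0, 0], [0, 0, 6, 0, 0, 0, 0], [0, 0, 4, 0, 0, 0, 0], [0, 0, 0, 0, 0, 0, 0], [0, 0, 0, 0, 0, 0, 0]]

```text
time_s: 39.25
eef_pos: [0.4678, -0.2692, 0.0654]
eef_rot: [0.0, -0.088, 0.996, -0.0]
wrist_force: [1.3, 0.4, 0.9]
opening: 0.002
grasp_force: 0.0
```

Request:
jog_arm:
  series:
    - [[0, 0, 3, 0, 0, 0, 0], [0, 0, 3, 0, 0, 0, 0], [0, 0, 0, 0, 0, 0, 0], [0, 0, 0, 0, 0, 0, 0], [0, 0, 0, 0, 0, 0, 0], [0, 0, 0, 0, 0, 0, 0], [0, 0, 0, 0, 0, 0, 0], [0, 0, 0, 0, 0, 0, 0], [0, 0, 0, 0, 0, 0, 0], [0, 0, 0, 0, 0, 0, 0]]

```text
time_s: 40.25
eef_pos: [0.4675, -0.2691, 0.0593]
eef_rot: [0.0, -0.087, 0.996, -0.0]
wrist_force: [-0.1, -0.1, 0.1]
opening: -0.002
grasp_force: 0.0
```

No contact load yet, so I'll press on in small steps.

Request:
jog_arm:
  series:
    - [[0, 0, 2, 0, 0, 0, 0], [0, 0, 2, 0, 0, 0, 0], [0, 0, 2, 0, 0, 0, 0], [0, 0, 0, 0, 0, 0, 0], [0, 0, 0, 0, 0, 0, 0], [0, 0, 0, 0, 0, 0, 0], [0, 0, 0, 0, 0, 0, 0], [0, 0, 0, 0, 0, 0, 0], [0, 0, 0, 0, 0, 0, 0], [0, 0, 0, 0, 0, 0, 0]]

```text
time_s: 41.25
eef_pos: [0.4677, -0.2694, 0.0567]
eef_rot: [-0.0, -0.088, 0.996, -0.0]
wrist_force: [-11.1, 7.6, 29.0]
opening: 0.003
grasp_force: 14.6
```

```bash
cat >> h.py <<'E'
def lid(c):
    P=cloud(c);t=P-np.array([.537,-.257,0]);a=.175
    x=t[...,0]*np.cos(a)+t[...,1]*np.sin(a);y=-t[...,0]*np.sin(a)+t[...,1]*np.cos(a)
    hs=cv2.cvtColor(c['frame'],cv2.COLOR_BGR2HSV)
    k=(abs(y)<.14)&(abs(y)>.04)&(x>-.06)&(x<.06)&(P[...,2]>.07)&(P[...,2]<.16)&(hs[...,1]<60)
    p=np.polyfit(x[k],P[k][:,2],1); print('lid slope',k.sum(),(-np.arctan(p[0])).round(4),'z at x=-.1',np.polyval(p,-.1).round(4))
    r=(hs[...,1]>140)&((hs[...,0]<7)|(hs[...,0]>173))&(abs(y)<.14)&(x>-.13)&(x<-.05)&(P[...,2]>.1)&(P[...,2]<.15)
    for s in(1,-1):
        k=r&(y*s>0)
        if k.sum()>5:
            top=k&(P[...,2]>np.percentile(P[k][:,2],85)-.004); q=np.c_[x[top],y[top]]
            print('stud',s,k.sum(),'mean',q.mean(0).round(4),'lo',q.min(0).round(3),'hi',q.max(0).round(3),'ztop',np.percentile(P[k][:,2],90).round(4),'rect',cv2.minAreaRect((q*1000).astype(np.float32)))
E
python3 - <<'E'
from h import *
from bench import ctrl
lid(ctrl.camera("scene")); lid(ctrl.camera("top")); print(ctrl.get_obs()['eef_pos'])
E
```

```text
lid slope 1834 -0.0003 z at x=-.1 0.0959
stud 1 70 mean [-0.0987  0.0893] lo [-0.114  0.085] hi [-0.083  0.094] ztop 0.1322 rect ((-98.5300064086914, 89.56254577636719), (5.85304069519043, 31.10140037536621), 82.90715789794922)
stud -1 89 mean [-0.0996 -0.0997] lo [-0.113 -0.103] hi [-0.079 -0.092] ztop 0.1335 rect ((-96.80215454101562, -101.56120300292969), (9.55699348449707, 34.3296012878418), 74.27982330322266)
lid slope 3250 0.006 z at x=-.1 0.0966
stud 1 34 mean [-0.0954  0.1013] lo [-0.111  0.094] hi [-0.078  0.104] ztop 0.1346 rect ((-94.69684600830078, 98.82815551757812), (10.015604972839355, 32.36947250366211), 89.2390365600586)
[ 0.46772692 -0.26939581  0.05674209]
```

The lid is fully shut: slope about 0, and 29 N at the press. Both studs stand at their nominal spots with wings along x. I'll go to the left stud first.

Request:
jog_arm:
  series:
    - [[0, 0, -37, 0, 0, 0, 0], [0, 0, -37, 0, 0, 0, 0], [8, 31.7, 0, 0, 0, 0, 40], [8, 31.7, 0, 0, 0, 0, 40], [8, 31.7, 0, 0, 0, 0, 40], [0, 0, 0, 0, 0, 0, 40], [0, 0, 0, 0, 0, 0, 40], [0, 0, 0, 0, 0, 0, 40], [0, 0, 0, 0, 0, 0, 40], [0, 0, 0, 0, 0, 0, 40]]

```text
time_s: 42.35
eef_pos: [0.4275, -0.1803, 0.1272]
eef_rot: [-0.0, -0.087, 0.996, 0.0]
wrist_force: [0.1, -0.5, 0.0]
opening: 0.474
grasp_force: 0.0
```

```bash
python3 - <<'E'
from h import *
from bench import ctrl
c=ctrl.camera("scene"); lid(c); lid(ctrl.camera("top")); go(*car(-.095,.095),.079,.175)
E
```

```text
lid slope 2635 0.001 z at x=-.1 0.0961
stud 1 72 mean [-0.0985  0.0891] lo [-0.114  0.084] hi [-0.082  0.094] ztop 0.1333 rect ((-98.43724822998047, 88.7888412475586), (8.081107139587402, 32.101253509521484), 83.23241424560547)
stud -1 85 mean [-0.0984 -0.0998] lo [-0.112 -0.104] hi [-0.08  -0.092] ztop 0.1328 rect ((-96.26657104492188, -100.28742218017578), (9.490717887878418, 33.473018646240234), 78.6556167602539)
lid slope 4126 0.0011 z at x=-.1 0.0962
stud 1 8 mean [-0.0808  0.1016] lo [-0.083  0.1  ] hi [-0.078  0.103] ztop 0.1344 rect ((-80.76307678222656, 101.57006072998047), (2.7604222297668457, 4.59747314453125), 82.59039306640625)
stud -1 51 mean [-0.0932 -0.0887] lo [-0.11  -0.091] hi [-0.077 -0.086] ztop 0.135 rect ((-93.61396026611328, -88.55331420898438), (33.14068603515625, 4.063594341278076), 0.29775330424308777)
t 42.45 pos [ 0.4274 -0.1801  0.1271] turn [ 0. -0. -0.] shift [ 0.4  0.2 48.1] open 0.473 gf 0.0
```

Request:
jog_arm:
  series:
    - [[0, 0, 20, 0, 0, 0, 40], [0, 0, 18, 0, 0, 0, 40], [0, 0, 9, 0, 0, 0, 40], [0, 0, 0, 0, 0, 0, 40], [0, 0, 0, 0, 0, 0, 5], [0, 0, 0, 0, 0, 0, 5], [0, 0, 0, 0, 0, 0, 5], [0, 0, 0, 0, 0, 0, 5], [0, 0, 0, 0, 0, 0, 5], [0, 0, 0, 0, 0, 0, 5]]

```text
time_s: 43.45
eef_pos: [0.4278, -0.1799, 0.0808]
eef_rot: [0.001, -0.087, 0.996, -0.0]
wrist_force: [1.3, 0.6, 3.8]
opening: 0.114
grasp_force: 62.5
```

Wing gripped. Pushing in.

Request:
jog_arm:
  series:
    - [[0, 0, 5, 0, 0, 0, 5], [0, 0, 5, 0, 0, 0, 5], [0, 0, 4, 0, 0, 0, 5], [0, 0, 2, 0, 0, 0, 5], [0, 0, 0, 0, 0, 0, 5], [0, 0, 0, 0, 0, 0, 5], [0, 0, 0, 0, 0, 0, 5], [0, 0, 0, 0, 0, 0, 5], [0, 0, 0, 0, 0, 0, 5], [0, 0, 0, 0, 0, 0, 5]]

```text
time_s: 44.45
eef_pos: [0.4282, -0.1802, 0.0677]
eef_rot: [0.0, -0.088, 0.996, -0.001]
wrist_force: [-10.5, 7.5, 33.7]
opening: 0.119
grasp_force: 66.6
```

At the stop: 13 mm travelled, 34 N. Turning clockwise.

Request:
jog_arm:
  series:
    - [[0, 0, 0, 0, 0, 0.14, 5], [0, 0, 0, 0, 0, 0.14, 5], [0, 0, 0, 0, 0, 0.14, 5], [0, 0, 0, 0, 0, 0.14, 5], [0, 0, 0, 0, 0, 0.14, 5], [0, 0, 0, 0, 0, 0.14, 5], [0, 0, 0, 0, 0, 0.14, 5], [0, 0, 0, 0, 0, 0.14, 5], [0, 0, 0, 0, 0, 0.14, 5], [0, 0, 0, 0, 0, 0.14, 5]]

```text
time_s: 45.45
eef_pos: [0.4279, -0.1806, 0.0677]
eef_rot: [0.001, 0.577, 0.817, -0.001]
wrist_force: [-11.2, 5.9, 33.8]
opening: 0.119
grasp_force: 66.6
```

Request:
jog_arm:
  series:
    - [[0, 0, 0, 0, 0, 0.1, 5], [0, 0, 0, 0, 0, 0.07, 5], [0, 0, 0, 0, 0, 0.02, 5], [0, 0, 0, 0, 0, 0, 5], [0, 0, 0, 0, 0, 0, 5], [0, 0, 0, 0, 0, 0, 5], [0, 0, 0, 0, 0, 0, 5], [0, 0, 0, 0, 0, 0, 5], [0, 0, 0, 0, 0, 0, 5], [0, 0, 0, 0, 0, 0, 5]]

```text
time_s: 46.45
eef_pos: [0.4279, -0.1806, 0.0677]
eef_rot: [0.001, 0.649, 0.761, -0.001]
wrist_force: [-12.3, 5.8, 34.0]
opening: 0.121
grasp_force: 66.7
```

```bash
python3 - <<'E'
from h import *
from bench import ctrl
o=ctrl.get_obs();print(o['wrist_force'].round(1),o['torque'].round(2)); go(*car(-.095,.095),.079,.175)
E
```

```text
[-12.3   5.8  34. ] [1.08 2.18 0.29]
t 46.45 pos [ 0.4279 -0.1806  0.0677] turn [-0.002  0.002 -1.588] shift [  0.9   0.7 -11.3] open 0.121 gf 66.7
```

Turned 1.588 rad, reaching the stop. I'll relax the press, release and rise.

Request:
jog_arm:
  series:
    - [[0, 0, -2, 0, 0, -0.01, 5], [0, 0, -2, 0, 0, 0, 5], [0, 0, 0, 0, 0, 0, 40], [0, 0, 0, 0, 0, 0, 40], [0, 0, 0, 0, 0, 0, 40], [0, 0, 0, 0, 0, 0, 40], [0, 0, 0, 0, 0, 0, 40], [0, 0, -30, 0, 0, 0, 40], [0, 0, -45, 0, 0, 0, 40], [0, 0, -20, 0, 0, 0, 40]]

```text
time_s: 47.45
eef_pos: [0.4287, -0.1806, 0.1667]
eef_rot: [0.002, 0.646, 0.763, 0.0]
wrist_force: [0.6, -1.6, 0.5]
opening: 0.468
grasp_force: 0.0
```

Request:
jog_arm:
  series:
    - [[0, 0, 0, 0, 0, -0.144, 40], [0, 0, 0, 0, 0, -0.144, 40], [0, 0, 0, 0, 0, -0.144, 40], [0, 0, 0, 0, 0, -0.144, 40], [0, 0, 0, 0, 0, -0.144, 40], [0, 0, 0, 0, 0, -0.144, 40], [0, 0, 0, 0, 0, -0.144, 40], [0, 0, 0, 0, 0, -0.144, 40], [0, 0, 0, 0, 0, -0.144, 40], [0, 0, 0, 0, 0, -0.144, 40]]

```text
time_s: 48.45
eef_pos: [0.4272, -0.1795, 0.1631]
eef_rot: [-0.0, -0.021, 1.0, 0.0]
wrist_force: [-0.6, -0.2, -0.1]
opening: 0.471
grasp_force: 0.0
```

Request:
jog_arm:
  series:
    - [[0, 0, 0, 0, 0, -0.138, 40], [0, -38, 0, 0, 0, 0, 40], [0, -38, 0, 0, 0, 0, 40], [0, -38, 0, 0, 0, 0, 40], [0, -38, 0, 0, 0, 0, 40], [0, -38, 0, 0, 0, 0, 40], [0, 0, 0, 0, 0, 0, 40], [0, 0, 0, 0, 0, 0, 40], [0, 0, 0, 0, 0, 0, 40], [0, 0, 0, 0, 0, 0, 40]]

```text
time_s: 49.45
eef_pos: [0.4601, -0.3655, 0.1633]
eef_rot: [-0.0, -0.087, 0.996, 0.0]
wrist_force: [-0.2, 0.4, 0.2]
opening: 0.464
grasp_force: 0.0
```

```bash
python3 - <<'E'
from h import *
from bench import ctrl
c=ctrl.camera("scene"); lid(c); lid(ctrl.camera("top")); go(*car(-.095,-.095),.080,.175)
E
```

```text
lid slope 2532 0.0013 z at x=-.1 0.0961
stud 1 62 mean [-0.0985  0.0894] lo [-0.102  0.074] hi [-0.094  0.11 ] ztop 0.1227 rect ((-97.29075622558594, 92.31227111816406), (35.59913635253906, 7.173839092254639), 87.12355041503906)
stud -1 88 mean [-0.0983 -0.0998] lo [-0.113 -0.103] hi [-0.079 -0.091] ztop 0.1332 rect ((-96.49055480957031, -100.1811294555664), (10.158790588378906, 34.75957489013672), 73.53258514404297)
lid slope 4146 0.0038 z at x=-.1 0.0964
stud 1 31 mean [-0.0939  0.0981] lo [-0.099  0.082] hi [-0.09   0.116] ztop 0.126 rect ((-94.52027893066406, 98.9489974975586), (34.625972747802734, 9.067822456359863), 88.72073364257812)
stud -1 22 mean [-0.0832 -0.0893] lo [-0.089 -0.092] hi [-0.077 -0.088] ztop 0.1337 rect ((-83.23231506347656, -90.05068969726562), (4.091897964477539, 11.725889205932617), 89.33283233642578)
t 49.55 pos [ 0.4602 -0.3658  0.1635] turn [-0.     0.    -0.001] shift [ 0.4 -1.2 83.5] open 0.462 gf 0.0
```

The left stud is locked: its wing lies along y and its top is 9–10 mm lower. Same procedure on the right stud.

Request:
jog_arm:
  series:
    - [[0, 0, 36, 0, 0, 0, 40], [0, 0, 20, 0, 0, 0, 40], [0, 0, 18, 0, 0, 0, 40], [0, 0, 9, 0, 0, 0, 40], [0, 0, 0, 0, 0, 0, 5], [0, 0, 0, 0, 0, 0, 5], [0, 0, 0, 0, 0, 0, 5], [0, 0, 0, 0, 0, 0, 5], [0, 0, 0, 0, 0, 0, 5], [0, 0, 0, 0, 0, 0, 5]]

```text
time_s: 50.55
eef_pos: [0.4605, -0.3671, 0.0812]
eef_rot: [0.0, -0.087, 0.996, -0.0]
wrist_force: [0.4, 1.6, 3.7]
opening: 0.121
grasp_force: 62.7
```

Request:
jog_arm:
  series:
    - [[0, 0, 5, 0, 0, 0, 5], [0, 0, 5, 0, 0, 0, 5], [0, 0, 4, 0, 0, 0, 5], [0, 0, 2, 0, 0, 0, 5], [0, 0, 0, 0, 0, 0, 5], [0, 0, 0, 0, 0, 0, 5], [0, 0, 0, 0, 0, 0, 5], [0, 0, 0, 0, 0, 0, 5], [0, 0, 0, 0, 0, 0, 5], [0, 0, 0, 0, 0, 0, 5]]

```text
time_s: 51.55
eef_pos: [0.4608, -0.3674, 0.0678]
eef_rot: [0.001, -0.087, 0.996, -0.001]
wrist_force: [-5.8, 8.7, 22.8]
opening: 0.114
grasp_force: 65.4
```

Down 13.4 mm, at the stop. Turning.

Request:
jog_arm:
  series:
    - [[0, 0, 1, 0, 0, 0.14, 5], [0, 0, 0, 0, 0, 0.14, 5], [0, 0, 0, 0, 0, 0.14, 5], [0, 0, 0, 0, 0, 0.14, 5], [0, 0, 0, 0, 0, 0.14, 5], [0, 0, 0, 0, 0, 0.14, 5], [0, 0, 0, 0, 0, 0.14, 5], [0, 0, 0, 0, 0, 0.14, 5], [0, 0, 0, 0, 0, 0.14, 5], [0, 0, 0, 0, 0, 0.14, 5]]

```text
time_s: 52.55
eef_pos: [0.4613, -0.3668, 0.0677]
eef_rot: [0.001, 0.578, 0.816, 0.0]
wrist_force: [-6.2, 12.2, 30.2]
opening: 0.117
grasp_force: 66.2
```

Request:
jog_arm:
  series:
    - [[0, 0, 0, 0, 0, 0.1, 5], [0, 0, 0, 0, 0, 0.07, 5], [0, 0, 0, 0, 0, 0.02, 5], [0, 0, 0, 0, 0, 0, 5], [0, 0, 0, 0, 0, 0, 5], [0, 0, 0, 0, 0, 0, 5], [0, 0, 0, 0, 0, 0, 5], [0, 0, 0, 0, 0, 0, 5], [0, 0, 0, 0, 0, 0, 5], [0, 0, 0, 0, 0, 0, 5]]

```text
time_s: 53.55
eef_pos: [0.4614, -0.3667, 0.0677]
eef_rot: [0.001, 0.65, 0.76, 0.0]
wrist_force: [-6.2, 12.4, 29.9]
opening: 0.117
grasp_force: 66.3
```

```bash
python3 - <<'E'
from h import *
go(*car(-.095,-.095),.079,.175)
E
```

```text
t 53.55 pos [ 0.4614 -0.3667  0.0677] turn [ 0.     0.002 -1.59 ] shift [  1.4  -0.1 -11.3] open 0.117 gf 66.3
```

Request:
jog_arm:
  series:
    - [[0, 0, -2, 0, 0, -0.01, 5], [0, 0, -2, 0, 0, 0, 5], [0, 0, 0, 0, 0, 0, 40], [0, 0, 0, 0, 0, 0, 40], [0, 0, 0, 0, 0, 0, 40], [0, 0, 0, 0, 0, 0, 40], [0, 0, 0, 0, 0, 0, 40], [0, 0, -30, 0, 0, 0, 40], [0, 0, -45, 0, 0, 0, 40], [0, 0, -45, 0, 0, 0, 40]]

```text
time_s: 54.55
eef_pos: [0.4594, -0.3662, 0.1877]
eef_rot: [-0.001, 0.647, 0.763, 0.0]
wrist_force: [0.9, -0.2, 0.3]
opening: 0.47
grasp_force: 0.0
```

Request:
jog_arm:
  series:
    - [[0, 0, -40, 0, 0, 0, 40], [0, 40, 0, 0, 0, 0, 40], [0, 40, 0, 0, 0, 0, 40], [0, 0, 0, 0, 0, 0, 40], [0, 0, 0, 0, 0, 0, 40], [0, 0, 0, 0, 0, 0, 40], [0, 0, 0, 0, 0, 0, 40], [0, 0, 0, 0, 0, 0, 40], [0, 0, 0, 0, 0, 0, 40], [0, 0, 0, 0, 0, 0, 40]]

```text
time_s: 55.55
eef_pos: [0.5387, -0.3539, 0.2275]
eef_rot: [0.0, 0.647, 0.762, -0.0]
wrist_force: [0.4, 0.1, 0.5]
opening: 0.47
grasp_force: 0.0
```

```bash
python3 - <<'E'
from h import *
from bench import ctrl
c=ctrl.camera("scene"); lid(c); lid(ctrl.camera("top")); go(.5,-.2,.2,.175)
cv2.imwrite("pics/f9.png",cv2.resize(c['frame'][140:400,230:490],None,fx=2,fy=2))
E
```

```text
lid slope 2720 0.0009 z at x=-.1 0.096
stud 1 62 mean [-0.0989  0.0883] lo [-0.102  0.073] hi [-0.094  0.11 ] ztop 0.1229 rect ((-98.92213439941406, 91.35221862792969), (7.3163275718688965, 35.80387878417969), 7.301845550537109)
stud -1 86 mean [-0.0986 -0.0979] lo [-0.101 -0.115] hi [-0.095 -0.081] ztop 0.1229 rect ((-98.42594909667969, -98.26405334472656), (5.0301103591918945, 33.91448211669922), 1.869093656539917)
lid slope 4152 0.0012 z at x=-.1 0.0961
stud 1 29 mean [-0.0934  0.1   ] lo [-0.099  0.082] hi [-0.09   0.115] ztop 0.1254 rect ((-94.2206039428711, 98.6439208984375), (8.792119979858398, 33.19552993774414), 1.147856593132019)
stud -1 14 mean [-0.0921 -0.0783] lo [-0.099 -0.084] hi [-0.089 -0.075] ztop 0.1241 rect ((-94.2282485961914, -79.51313781738281), (8.500561714172363, 9.335803985595703), 85.30863952636719)
t 55.65 pos [ 0.5388 -0.3538  0.2274] turn [-0.     0.    -1.582] shift [ 11.5 158.2  27.4] open 0.465 gf 0.0
```

View pics/f9.png

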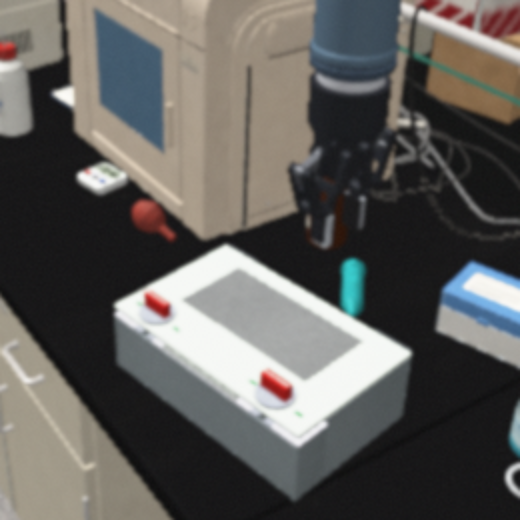

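The lid is flat and both red wings, at (157,305) and (276,385), lie along y at locked height (z ≈ 0.123). The timer and bulb haven't moved and the gripper is clear, so I'm handing in.

```bash
python3 -c "
from bench import ctrl
print(ctrl.hand_in())"
```

```text
the job is handed in; nothing more can be done
None
```

I handed the job in: all five tubes are in the bins of their cap colour (three blue, two orange), the lid is shut and both studs are turned and locked; the hand-in returned no verdict.

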